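# Dock the serving paddle in the caddy and latch it in

## Robot

A 7-joint arm with a two-finger parallel gripper is mounted at the origin on the work surface. World frame = base frame: x ahead of the robot, y to its left, z up, the work surface at z = 0. Lengths are in m, angles in rad, forces in N, time in s.
With the tool pointing down it reaches from about 0.4 to 0.85 m from the base axis. Payload 10.4 kg.
Tool frame: the origin (TCP) lies between the finger pads; the fingertips stand 8 mm ahead of it and the grasp point (between the pads) lies 11 mm behind it; z points along the fingers, x is the direction in which the jaws open and shut, and the axes are right-handed (so a half turn about z gives the same grasp; the last joint's range is limited). The gripper opens to 87 mm and grips with 3 to 60 N. Pads are 19 mm wide; open, the fingers measure 117 mm over their backs; the gripper's body (75 mm by 190 mm) begins 51 mm behind the grasp point.
Start: joints at [-1.129, 0.332, -0.065, 1.46, 0.022, 1.35, -0.088], TCP at [0.28, 0.559, 0.231] pointing down, gripper open.
Joint ranges: [-2.6, 2.6], [-0.5, 2.12], [-1.47, 1.34], [0.16, 2.42], [-1.27, 4.41], [0.06, 2.06], [-2.6, 2.6]. Speed limits (rad/s): [2.22, 2.22, 2.79, 2.79, 3.14, 3.14, 3.14].

## Interface

Orientations are given as a unit quaternion [x, y, z, w].
In Python, from bench import r, viewer gives the robot as it stands.
- The arm moves only by the tool apply_moves, never from a script. Its argument "increments" is a list of rows, each an object with "grip": the closure in counts, from 0 (fully open) to 255 (shut); "xyz": the shift along the tool's x, y, z in mm, a list of three; "rotation": the turn, a rotation vector about the tool's x, y, z in degrees, a list of three. A call has 1 to 5 rows; each row is the pose to reach, as a shift and turn from the pose measured when the call began, along the tool's axes at that moment; what a row does not reach only later rows make up. A row lasts 1/8 s, in which the tool goes at most 62.5 mm and 10.7 degrees, less where a joint would pass 70% of its speed; a pose out of reach is approached as far as the arm can. A call with a gripper value outside its range is refused whole. The fingers move at their own pace and stop on an object; "squeeze" is the grip in N (left out, the last holds). Time passes only in rows, so rows that repeat a pose let the fingers close. It gives the time, the measured TCP pose, the force and the opening at its end, in the units of the state.
- r.read_state(): the state, without advancing time (a new reading comes with each control period).
- viewer.camera(name): name is "scene" or "top" or "wrist"; returns a dict with "img" (400x640x3 uint8, blue, green, red), "range_z" (400x640 float32, m along the optical axis (not along the pixel's ray), 0 where there is no reading), "vertical_fov" (degrees; the focal length in pixels is half the picture's height over the tangent of half this angle, whatever the lens; pixels are square), "cx", "cy" (the principal point, pixels), "D" ([k1, k2, p1, p2, k3] as OpenCV has them; the pictures are not rectified), "rvec" (rotation vector, rad) and "tvec" (3), from world to camera coordinates, as OpenCV has them. Camera axes: x right, y down, z forward; pixel columns grow to the right and rows downward; lengths in m; the calibration is good to about 2 mm. A picture is of the moment at which its call begins.
- r.close_job(): hands the job in, once; it reports no verdict.
The state is a dict: "time": time; "joint_positions": joint angles; "joint_vel": joint speeds; "joint_torque": joint torques, N m; "ee_pos": TCP position; "eef_rot": TCP orientation; "ft_force": force on the tool from outside, world axes, zero at the start; "torque": the same for the moment, N m; "width": finger opening in m.
Only numpy, scipy, OpenCV 4.12 (cv2) and the standard library are available. Lean on these libraries where they do the work, as an engineer would, in place of code of your own. Each camera call takes 0.05 s, during which the arm holds its last target.

## Task

Put the dark wooden serving paddle away in the grey caddy: slide the orange latch fully open, slide the paddle blade first under the caddy's roof until it is fully home against the back, then slide the latch fully shut behind the blade so it cannot come out. Leave the sugar pot, the yellow scraper and the whisk where they are, and let go of everything at the end.

Things in the scene. Friction and masses are not known exactly. Their poses are not given: they have to be found in the camera images.
- caddy: Grey caddy fixed on the birch board, 18 mm thick, whose top all stand on. Origin at board level; +x into the bay, y left, z up. Bay: no floor; mouth x = -55, back stop x = +55, sides y = -54 and +54 mm, flared to 125 mm wide over its first 28 mm; roof from 32 to 42 mm above the board. Pocket 42 mm high at y = -64 to -150. Two posts at x = +75 mm carry its wire shelf.
- shelf_edge (a point): Middle of the front wire of the caddy's steel wire shelf, 244 mm above the board; caddy's axes. The wires (7 to 8 mm thick) cover the 200 mm behind this point and 108 mm to either side, overhanging the mouth and the latch: a vertical gripper cannot reach under it; one tilted about 40 degrees, fingers pointing into the bay, can.
- home (a point): Where the paddle's origin must come to lie, with its axes: at board level in the bay, 5 mm in from the caddy's origin. Blade then against the back stop, shoulders 10 mm inside the mouth, handle out of the mouth.
- latch (a joint): Travel of the orange latch along the caddy's -y (right, seen from the robot), m: 0 fully shut, 0.065 fully open. Stays where left, friction about 2 N. Its tab, 30 mm wide, hangs before the mouth (caddy x -71 to -59 mm, 5 to 45 mm above the board); shut it covers y -52 to -22 mm, barring the blade but not the handle; open it is clear of the mouth.
- latch_grip (a point): Grip point of the latch, on its upright orange fin; moves with the latch, axes parallel to the caddy's. The fin is 16 mm wide (along y), 38 mm long (along x, from x = -17 to +21 mm of this point) and stands from 44 to 102 mm above the board; this point is 75 mm above the board.
- paddle: Dark wooden serving paddle, loose, lying flat, 16 mm thick. Origin at the underside of the blade's centre. Blade 100 x 100 mm (x and y from -50 to +50 mm); a straight handle 28 mm wide and 75 mm long runs along -x from x = -50 to -125 mm. z up. Mass 0.15 to 0.31 kg.
- paddle_grip (a point): Point in the middle of the paddle's handle, at x = -92 mm in the paddle's frame and 8 mm above its underside; axes parallel to the paddle's.
- sugar_pot: White lidded ceramic sugar pot with a blue lid, 92 mm across, 101 mm high, loose; origin at the centre of its underside. Leave it alone.
- scraper: Yellow silicone scraper lying on the board, 210 mm long along its x, blade 55 mm wide to +x, 14 mm high; origin on the board near its middle. Leave it alone.
- whisk: Stainless whisk lying on the board, 220 mm long along its x, head 50 mm across to +x; origin on the board near its middle. Leave it alone.

How it is judged:
By the outcome, as a careful person would: the job done as asked, in the order asked, and still so for the second after the job is handed in, with the robot touching nothing.
It also fails if it takes over 54 s, if anything falls off the work surface, if the arm or the gripper's body presses on something with over 40 N, if the wrist force passes 120 N, or if a joint passes its speed limit or range.

## Working session

There is one attempt and no reset: what is moved stays moved. The work goes in short steps, Python scripts to look and compute and a tool call to move; the robot and the scene stay as the last step left them, time stands still between calls to the robot, and variables do not carry over. Pictures are saved under pics/ and viewed, and the job is handed in when it is done.

Besides the shell and the picture viewer there is one more tool, called after "Request:" as name([rows], argument=value, ...), one row to a line, values as JSON. apply_moves: Moves the arm, as the interface text tells. Its arguments: {"type":"object","properties":{"increments":{"type":"array","items":{"type":"object","properties":{"grip":{"type":"number"},"xyz":{"type":"array","items":{"type":"number"}},"rotation":{"type":"array","items":{"type":"number"}}}}},"squeeze":{"type":"number"}},"required":["increments"]}

```bash
ls -la; mkdir -p pics; python3 - <<'E'
from bench import r, viewer
import cv2,numpy as np
print(r.read_state())
for n in ["scene","top","wrist"]:
    c=viewer.camera(n)
    cv2.imwrite(f"pics/{n}0.png",c["img"])
    np.savez(f"{n}0.npz",**c)
    print(n,{k:np.round(v,4) for k,v in c.items() if k not in("img","range_z")})
E
```

```text
total 12
drwxr-xr-x  3 agent agent 4096 Dec  6 00:33 .
drwxr-xr-x 23 root  root  4096 Dec  6 00:33 ..
drwxr-xr-x  2 agent agent 4096 Dec  6 00:33 pics
{'time': 0.0, 'joint_positions': array([-1.12860228,  0.33288536, -0.06470261,  1.46091563,  0.02163087,
        1.34986445, -0.08852986]), 'joint_vel': array([ 0.00105531,  0.00072614,  0.00063493, -0.00035447,  0.00064712,
        0.00016466, -0.00046281]), 'joint_torque': array([-3.38757263e-04, -6.23243380e+01,  2.44554406e-02, -3.89920843e+01,
       -6.14532921e-02,  3.96340562e-02,  1.55558328e-04]), 'ee_pos': array([0.28000222, 0.55837519, 0.22975777]), 'eef_rot': array([ 8.50951869e-01,  5.25243223e-01, -5.60553770e-04,  3.99156858e-04]), 'ft_force': array([ 0.76022254, -0.1809177 ,  1.36551253]), 'torque': array([-0.00870809,  0.03106041,  0.01938077]), 'width': 0.08682952230817281}
scene {'vertical_fov': np.float64(43.5047), 'cx': np.float64(321.5064), 'cy': np.float64(204.0079), 'D': array([-0.0341,  0.    ,  0.    ,  0.    ,  0.    ]), 'rvec': array([ 1.4332,  1.8147, -1.0176]), 'tvec': array([ 0.077 , -0.1416,  1.4835])}
top {'vertical_fov': np.float64(57.7147), 'cx': np.float64(316.6198), 'cy': np.float64(194.5041), 'D': array([0.0283, 0.    , 0.    , 0.    , 0.    ]), 'rvec': array([ 1.9822, -2.2222,  0.2627]), 'tvec': array([0.1124, 0.6052, 0.8701])}
wrist {'vertical_fov': np.float64(58.7327), 'cx': np.float64(313.1108), 'cy': np.float64(198.5938), 'D': array([-0.0824,  0.    ,  0.    ,  0.    ,  0.    ]), 'rvec': array([-2.4746, -1.5287, -0.1989]), 'tvec': array([-0.6248, -0.032 ,  0.3901])}
```

View pics/scene0.png

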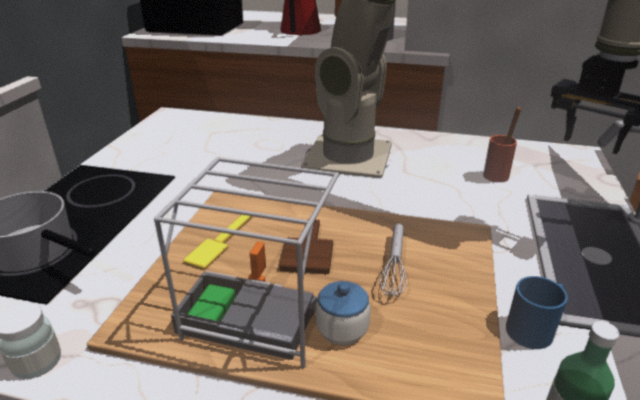

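View pics/top0.png

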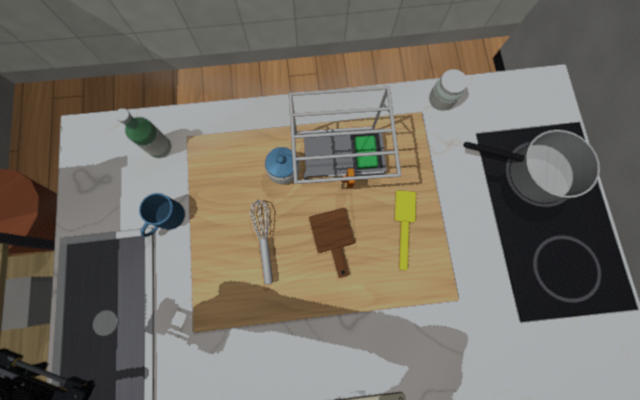

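View pics/wrist0.png

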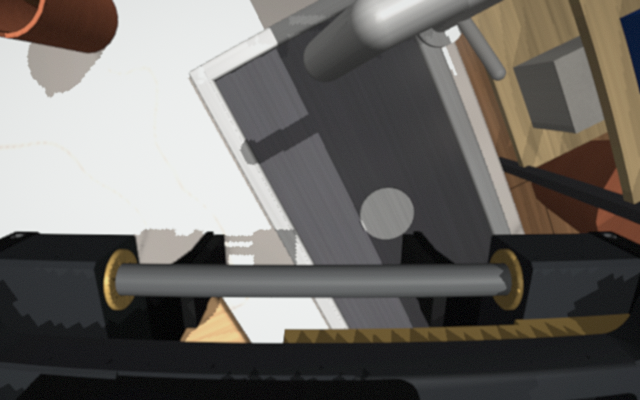

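```bash
cat > h.py <<'E'
import numpy as np,cv2
def load(n):
    return dict(np.load(n+".npz"))
def K(c):
    f=200/np.tan(np.radians(float(c["vertical_fov"]))/2)
    return np.array([[f,0,float(c["cx"])],[0,f,float(c["cy"])],[0,0,1]])
def cloud(c):
    v,u=np.mgrid[0:400,0:640]
    p=cv2.undistortPoints(np.stack([u,v],-1).reshape(-1,1,2).astype(float),K(c),c["D"]).reshape(400,640,2)
    z=c["range_z"].astype(float)
    P=np.dstack([p[...,0]*z,p[...,1]*z,z])
    R=cv2.Rodrigues(c["rvec"])[0]
    W=(P-c["tvec"].ravel())@R
    W[z==0]=np.nan
    return W
def proj(c,X):
    return cv2.projectPoints(np.asarray(X,float).reshape(-1,3),c["rvec"],c["tvec"],K(c),c["D"])[0].reshape(-1,2)
def ray(c,uv):
    p=cv2.undistortPoints(np.array([[uv]],float),K(c),c["D"]).ravel()
    R=cv2.Rodrigues(c["rvec"])[0]
    return -R.T@c["tvec"].ravel(), R.T@np.array([p[0],p[1],1])
def onplane(c,uv,z):
    o,d=ray(c,uv); return o+d*(z-o[2])/d[2]
E
python3 - <<'E'
from h import *
c=load("top0");W=cloud(c)
im=c["img"]
cv2.imwrite("pics/topz.png",cv2.resize(im[75:295,240:460],(800,800),interpolation=cv2.INTER_CUBIC)[:600] )
cv2.imwrite("pics/topz1.png",cv2.resize(im[80:220,270:430],(800,700),interpolation=cv2.INTER_CUBIC)[:600] )
s=load("scene0")
cv2.imwrite("pics/scz.png",cv2.resize(s["img"][150:370,140:420],(764,600),interpolation=cv2.INTER_CUBIC) )
for uv in [(300,250),(230,280),(330,230),(340,262),(345,180),(282,157),(405,205),(404,250),(265,260),(340,165),(310,182),(378,180),(320,150)]:
    print(uv,np.round(W[uv[1],uv[0]],4))
E
```

```text
(300, 250) [0.4818 0.1021 0.0165]
(230, 280) [0.426  0.2892 0.0202]
(330, 230) [0.5232 0.0177 0.0336]
(340, 262) [0.4381 0.0022 0.0334]
(345, 180) [ 0.6498 -0.0378  0.05  ]
(282, 157) [0.7095 0.1198 0.117 ]
(405, 205) [ 0.5674 -0.1903  0.0322]
(404, 250) [ 0.45   -0.168   0.0291]
(265, 260) [0.464  0.1916 0.0514]
(340, 165) [ 0.6898 -0.0288  0.0603]
(310, 182) [0.5968 0.0592 0.2627]
(378, 180) [ 0.6472 -0.1314  0.0213]
(320, 150) [0.7382 0.0194 0.0596]
```

View pics/topz1.png

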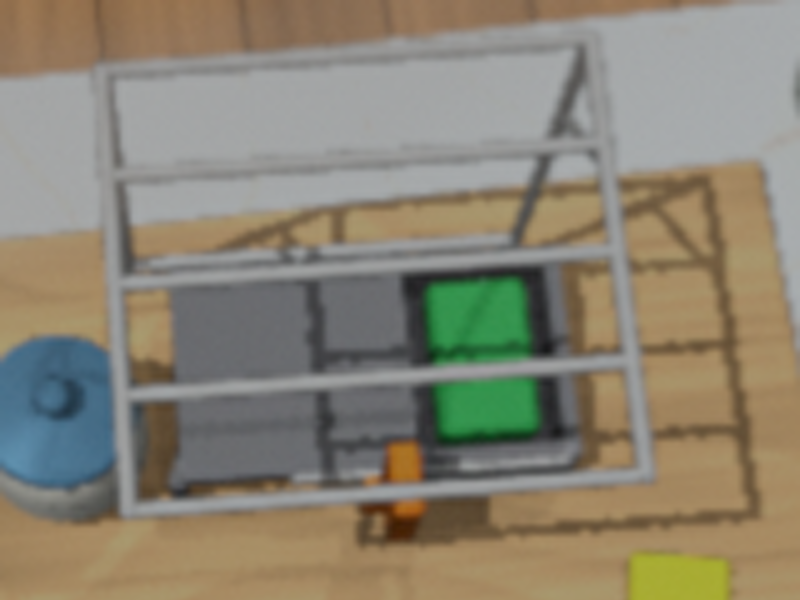

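View pics/scz.png

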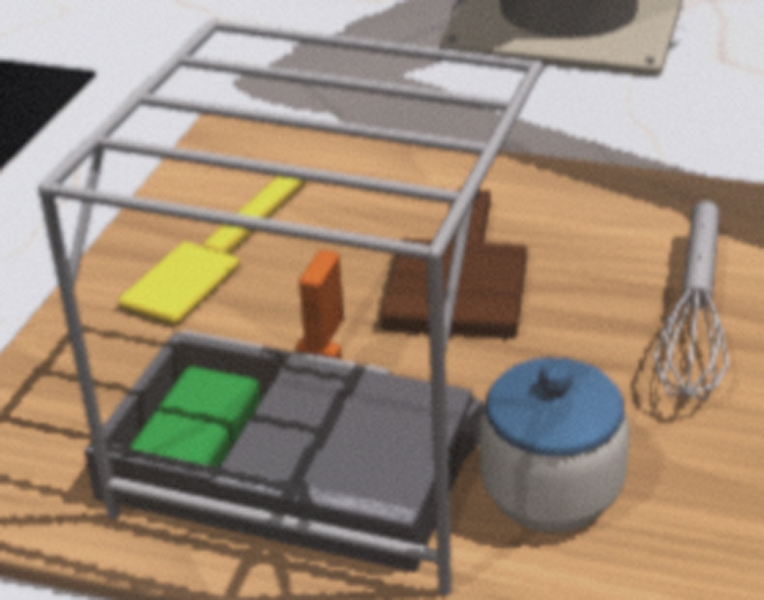

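```bash
cat > fit.py <<'E'
from h import *
T=load("top0");S=load("scene0")
for nm,c in (("top",T),("scene",S)):
    W=cloud(c);im=c["img"].astype(int);hsv=cv2.cvtColor(c["img"],cv2.COLOR_BGR2HSV)
    x,y,z=W[...,0],W[...,1],W[...,2]
    b=(x>.45)&(x<.5)&(y>.05)&(y<.15); print(nm,"board z",np.nanmedian(z[b]),np.nanstd(z[b]))
    reg=(x>.5)&(x<.95)&(y>-.25)&(y<.2)
    # wires
    m=reg&(z>.245)&(z<.285); print("shelf z",np.nanmedian(z[m]),m.sum())
    P=W[m];rc=cv2.minAreaRect(P[:,:2].astype(np.float32)*1000);print("wire rect mm",rc,np.round(cv2.boxPoints(rc)))
    m=reg&(z>.05)&(z<.07)&(hsv[...,1]<60)&(x>.63)&(x<.8)
    P=W[m];print("roof z",np.median(P[:,2]));rc=cv2.minAreaRect(P[:,:2].astype(np.float32)*1000);print("roof",m.sum(),rc,np.round(cv2.boxPoints(rc)))
    o=reg&(hsv[...,0]<14)&(hsv[...,1]>190)&(hsv[...,2]>60)&(z>.05)&(x>.58)&(x<.75)&(y>-.12)&(y<.02)
    P=W[o];print("orange",o.sum(),np.round(P.min(0),4),np.round(P.max(0),4)) 
    t=o&(z>.112); P=W[t]; print(" fin top",t.sum(), np.round(np.median(P,0),4) if len(P) else None, cv2.minAreaRect(P[:,:2].astype(np.float32)*1000) if len(P)>3 else None)
    d=(hsv[...,2]<110)&(z>.024)&(z<.042)&(x>.38)&(x<.62)&(y>-.08)&(y<.09)
    P=W[d];print("paddle",d.sum(),np.median(P[:,2]));v,u=np.nonzero(d);print(u.min(),u.max(),v.min(),v.max(),np.round(P.min(0),4),np.round(P.max(0),4))
    g=(z>.1)&(z<.14)&(hsv[...,0]>95)&(hsv[...,0]<120)&(hsv[...,1]>80)&(x>.6)&(x<.8)&(y>0.05)&(y<.2);P=W[g];print("lid",g.sum(),np.round(P.min(0),4),np.round(P.max(0),4))
E
python3 fit.py
```

```text
top board z 0.01811485467352307 0.0040999689211794295
shelf z 0.26469726638475216 2290
wire rect mm ((695.9066772460938, -22.04863739013672), (222.47499084472656, 207.26832580566406), 87.56056213378906) [[ 588. -129.]
 [ 795. -138.]
 [ 804.   85.]
 [ 597.   93.]]
roof z 0.059630610403938286
roof 2248 ((726.2249755859375, 7.1048736572265625), (315.52679443359375, 149.40066528320312), 87.35531616210938) [[ 644. -147.]
 [ 794. -154.]
 [ 808.  161.]
 [ 659.  168.]]
orange 24 [ 0.623  -0.0497  0.073 ] [ 0.6467 -0.0368  0.1188]
 fin top 4 [ 0.6248 -0.0392  0.1154] ((624.3196411132812, -42.56015396118164), (13.364781379699707, 2.5510692596435547), 68.05390930175781)
paddle 1691 0.03386912778289133
310 354 208 276 [ 0.4023 -0.0412  0.0246] [0.5781 0.0674 0.0398]
lid 221 [0.6755 0.098  0.1   ] [0.7375 0.1537 0.1212]
scene board z 0.01918362951505128 0.003656063765110388
shelf z 0.26351781699572374 3885
wire rect mm ((697.8192138671875, -21.99091339111328), (223.57020568847656, 208.43557739257812), 87.5806884765625) [[ 589. -129.]
 [ 797. -138.]
 [ 807.   85.]
 [ 598.   94.]]
roof z 0.05984779114248931
roof 5699 ((732.8776245117188, 9.435333251953125), (322.2542724609375, 141.45481872558594), 87.79084014892578) [[ 656. -149.]
 [ 797. -154.]
 [ 810.  168.]
 [ 668.  173.]]
orange 7 [ 0.6395 -0.0402  0.0622] [ 0.6589 -0.0332  0.1205]
 fin top 4 [ 0.6521 -0.0391  0.1194] ((647.6804809570312, -38.71094512939453), (1.290466547012329, 16.36498260498047), 82.78302764892578)
paddle 1285 0.03438225851266539
279 332 220 272 [ 0.4034 -0.0377  0.0241] [0.5818 0.0707 0.0381]
lid 358 [0.6827 0.0975 0.1   ] [0.7339 0.1522 0.1203]
```

```bash
cat > f2.py <<'E'
from h import *
th=np.radians(-2.43);R=np.array([[np.cos(th),-np.sin(th)],[np.sin(th),np.cos(th)]])
O=np.array([.597,-.0178])
for nm in("top0","scene0"):
    c=load(nm);W=cloud(c);hsv=cv2.cvtColor(c["img"],cv2.COLOR_BGR2HSV)
    L=(W[...,:2]-O)@R*1000; z=(W[...,2]-.018)*1000
    # roof-height map in shelf frame, median z per cell, 4mm
    print(nm)
    m=(z<120)&(z>-8)&(np.abs(L[...,0]-100)<130)&(np.abs(L[...,1])<150)&(hsv[...,1]<999)
    P=np.c_[L[m],z[m]]
    ix=((P[:,0]+10)//6).astype(int);iy=((P[:,1]+130)//6).astype(int)
    for i in range(0,36):
        row=""
        for j in range(44,-1,-1):
            q=P[(ix==i)&(iy==j),2]
            row+="%4d"%np.median(q) if len(q) else "   ."
        print("%4d"%(i*6-7),row)
    print("     "+"".join("%4d"%(j*6-127) for j in range(44,-1,-1)))
E
python3 f2.py
```

```text
top0
  -7    0   0   0   0   0   0   1   0   0  -1   0   0  -1   0  -1  -1   0   0   0  -1   0   0  -1   0   0   2   2  -1   1   0   0   0   0   0   0   0   0   0   0   0   0   0   0   1   0
  -1    1   0   1   0   0   0   0   0   0   0   0   0   1  -1   1   0   1   0   0   0   0   0   0  -2   0   1   0   0   0   0   0  -2  -1   0   0   0   0   0   0  -1   0   1   0  -2   0
   5    0   0   0   1   0  -1   0   0  -1   0   0  -1   0   0   0   0   0   1   0   0   0   0   1  -1   0   0   1   0   0   1   0   0   0   0   0  -1   0   0   0   0   0   1   0  -1  -1
  11    0   0   0  -1  -1   0   0  -1   0   0   0  -1   0   0  -1   0   0   0  -1   0   0   0   0  -1   0  -1   1  -1   0   0   2   0  -1   0   0   0   0   0   0   0   0  -1   0   0   0
  17    0   0   0   0   0   0   0   0  -2  -1   0   0  -2   0   0   0   0   0   0   0   0   0  -1   0   1   0   0  -1   0  -2   0   0   0   0   0   0   0   0   0  -1   1  -1   1   2   0
  23    1   0   0   0   1   0  -1   0   0   0   0   0   0  -1   0   0   0   0   0   0  -1   0   0   0   0  -1   0   1   0   0   0   0  -1   0   0   0  -1   0   0   0
[... 11975 characters left out ...]
28  25  25  25  25  25  26  23  25  25  25  25  26  24  27  24  26  25  23  24  26  10  26  26  24  25  18  25  11  26  25  25  27   .  17  15
 197    0   0   0   0  41  45   2   0   0   0   1   0   0   0   0   0   0   0   0   0   1   0   0   0   0   0   0   0   0   0   1   0   0   0   0   0   0   0   1   1  50  52  -1   0   0
 203    0   0   0   0  46  62  22  24  28  29  28  29  29  28  29  29  28  27  27  29  14  30  27  29  30  25  30  30  29  29  27  29  28  29  28  29  14  27  27  29  59  60   0  -1   0
      137 131 125 119 113 107 101  95  89  83  77  71  65  59  53  47  41  35  29  23  17  11   5  -1  -7 -13 -19 -25 -31 -37 -43 -49 -55 -61 -67 -73 -79 -85 -91 -97-103-109-115-121-127
```

```bash
cat > f3.py <<'E'
from h import *
th=np.radians(-2.43);R=np.array([[np.cos(th),-np.sin(th)],[np.sin(th),np.cos(th)]])
O=np.array([.597,-.0178])
def pr(a): return np.round(np.percentile(a,[0,2,10,50,90,98,100]),1)
for nm in("top0","scene0"):
    c=load(nm);W=cloud(c)
    L=(W[...,:2]-O)@R*1000; z=(W[...,2]-.018)*1000;X,Y=L[...,0],L[...,1]
    print(nm)
    m=(z>96)&(z<106)&(X>15)&(X<80)&(Y>-50)&(Y<0);print(" fin",m.sum(),pr(X[m]),pr(Y[m]))
    t=(z>39)&(z<45)
    for y0 in(-110,-80,-50,0,20,35,45,55,65,75):
        m=t&(Y>y0)&(Y<y0+8)&(X>40)&(X<200);print("  roof y",y0,pr(X[m]))
    for x0 in(70,90,110,140,160,175):
        m=t&(X>x0)&(X<x0+8)&(Y>-140)&(Y<92);print("  roof x",x0,pr(Y[m]))
    m=(z>238)&(z<250)&(X>-10)&(X<6)&(abs(Y)<130);print(" frontwire",pr(X[m]),pr(Y[m]))
    for s in(-1,1):
        mm=m&(Y*s>40);print(s,np.mean(X[mm]))
E
python3 f3.py; python3 - <<'E'
import cv2
a=cv2.imread("pics/scene0.png")
cv2.imwrite("pics/scz2.png",cv2.resize(a[230:310,170:350],(800,356),interpolation=cv2.INTER_CUBIC))
E
```

```text
top0
 fin 77 [27.  27.6 29.7 49.8 61.8 64.9 65.9] [-33.  -32.7 -31.8 -25.1 -19.1 -17.7 -17.3]
  roof y -110 [ 64.8  65.3  66.7  72.5 187.2 196.  196.1]
  roof y -80 [ 65.7  65.9  66.5  74.1 187.9 188.7 189. ]
  roof y -50 [65.3 65.3 65.6 68.1 74.5 76.2 76.6]
  roof y 0 [ 65.5  68.8  74.6 125.6 170.3 188.  189.3]
  roof y 20 [ 64.8  68.3  75.8 129.  171.7 188.4 190.5]
  roof y 35 [ 68.5  70.9  77.5 127.6 167.2 176.2 188.3]
  roof y 45 [ 69.5  72.4  80.1 128.5 170.4 178.1 189.4]
  roof y 55 [ 69.4  70.8  79.  128.7 171.2 188.5 190.1]
  roof y 65 [ 70.5  72.6  79.2 130.  170.4 180.1 190.2]
  roof y 75 [ 69.6  71.1  77.6 125.3 167.8 175.7 177.3]
  roof x 70 [-126.3 -123.4 -109.8   -6.6   68.9   82.6   85.4]
  roof x 90 [-125.9 -123.4  -35.4   14.6   71.9   82.2   84.1]
  roof x 110 [-124.7 -122.9  -38.2   15.5   74.8   83.8   85.5]
  roof x 140 [-125.9 -124.2  -35.2   15.8   72.5   83.4   86.4]
  roof x 160 [-124.8 -120.9  -34.4   19.3   73.2   82.3   84.9]
  roof x 175 [-126.6 -119.5  -54.4   15.7   67.6   80.6   84. ]
 frontwire [-4.6 -4.  -3.6 -1.2  2.   3.8  5.8] [-110.3 -107.1  -89.
[... 557 characters left out ...]
.6 192.6]
  roof y 55 [ 74.2  77.7  91.2 140.2 184.6 191.5 192.5]
  roof y 65 [ 70.7  78.2 114.6 152.3 186.1 191.6 193.5]
  roof y 75 [ 69.7  72.6  80.7 150.1 183.8 190.1 192.9]
  roof x 70 [-128.1 -124.  -107.8  -29.2   55.6   84.1   86.4]
  roof x 90 [-128.5 -124.9  -36.3   16.9   64.6   84.2   86.1]
  roof x 110 [-127.6 -124.9  -37.6   15.2   63.    84.7   86.1]
  roof x 140 [-125.9 -124.2  -35.2   19.7   71.2   80.1   82.3]
  roof x 160 [-128.  -123.8  -33.3   23.9   73.3   83.6   86.3]
  roof x 175 [-126.4 -110.9  -82.5    8.4   71.6   84.1   86.7]
 frontwire [-3.3 -1.9  0.4  2.4  4.3  5.1  5.9] [-109.8 -103.4  -84.9    4.3   87.2  104.7  111.2]
-1 2.501496981487774
1 2.3124641558992107
```

View pics/scz2.png

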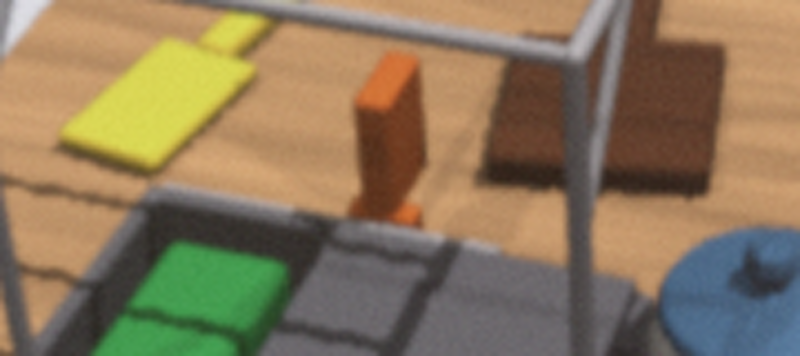

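```bash
cat > pad.py <<'E'
from h import *
from scipy.optimize import minimize
def fitpad(names,x0):
    Ps=[]
    for nm in names:
        c=load(nm);W=cloud(c);hsv=cv2.cvtColor(c["img"],cv2.COLOR_BGR2HSV)
        x,y,z=W[...,0],W[...,1],W[...,2]
        d=(hsv[...,2]<115)&(z>.029)&(z<.040)&(np.hypot(x-x0[0],y-x0[1])<.16)
        d=cv2.morphologyEx(d.astype(np.uint8),cv2.MORPH_OPEN,np.ones((3,3)))>0
        P=W[d][:,:2]*1000;Ps.append(P);print(nm,len(P),"z med",np.median(W[d][:,2]))
    out=[]
    for P in Ps+[None]:
        Q=[P] if P is not None else Ps
        def cost(p):
            t=p[2];A=np.array([[np.cos(t),-np.sin(t)],[np.sin(t),np.cos(t)]]);s=0
            for q in Q:
                l=(q-p[:2])@A
                # outside dist + uncovered area: via grid coverage
                dx=np.maximum(abs(l[:,0])-50,0);dy=np.maximum(abs(l[:,1])-50,0);d1=np.hypot(dx,dy)
                hx=np.maximum(abs(l[:,0]+87.5)-37.5,0);hy=np.maximum(abs(l[:,1])-14,0);d2=np.hypot(hx,hy)
                s+=np.mean(np.minimum(np.minimum(d1,d2),8)**2)
                # model samples -> nearest points
                g=np.vstack([MS]);from scipy.spatial import cKDTree
                dd,_=cKDTree(l).query(g);s+=np.mean(np.minimum(dd,10)**2)
            return s
        b=min((minimize(cost,[x0[0]*1000,x0[1]*1000,a],method="Nelder-Mead",options=dict(initial_simplex=[[x0[0]*1000,x0[1]*1000,a],[x0[0]*1000+8,x0[1]*1000,a],[x0[0]*1000,x0[1]*1000+8,a],[x0[0]*1000,x0[1]*1000,a+.1]])) for a in (x0[2]-.15,x0[2],x0[2]+.15)),key=lambda r:r.fun)
        print(np.round(b.x[:2],1),np.round(np.degrees(b.x[2]),2),b.fun);out.append(b.x)
    return out
a=np.arange(-49,50,3);gx,gy=np.meshgrid(a,a);hx,hy=np.meshgrid(np.arange(-124,-50,3),np.arange(-13,14,3))
MS=np.vstack([np.c_[gx.ravel(),gy.ravel()],np.c_[hx.ravel(),hy.ravel()]])
if __name__=="__main__":
    fitpad(["top0","scene0"],[.527,.017,.2])
    from scipy.spatial.transform import Rotation as Ro
    c=load("wrist0");Rw=cv2.Rodrigues(c["rvec"])[0];cam=-Rw.T@c["tvec"].ravel()
    T=Ro.from_quat([8.50951869e-01,5.25243223e-01,-5.60553770e-04,3.99156858e-04])
    print("tool axes",np.round(T.as_matrix(),3));print("cam in tool",T.inv().apply(cam-np.array([.28,.5584,.2298])),"cam axis in tool",T.inv().apply(Rw[2]))
E
python3 pad.py
```

```text
top0 1701 z med 0.03386579591881567
scene0 1168 z med 0.03453364548359639
[525.2  15.4] 8.12 1.1946131436054286
[530.6  20.5] 5.83 14.772190657711533
[528.2  18.4] 6.74 18.361954949185364
tool axes [[ 0.448  0.894 -0.001]
 [ 0.894 -0.448 -0.001]
 [-0.001  0.    -1.   ]]
cam in tool [ 0.00116464 -0.07103799 -0.15315822] cam axis in tool [-0.00168735  0.26081897  0.96538625]
```

```bash
cat > go.py <<'E'
from bench import r
from h import *
from scipy.spatial.transform import Rotation as Ro
CO=np.array([721.8,-0.8,18.]);CY=np.radians(-2.43)
CR=Ro.from_euler("z",CY)
def cad(p): return CO+CR.apply(p)
def ori(tilt,yaw=CY):
    # tool x = +y(yaw frame), z = (sin t,0,-cos t)
    t=np.radians(tilt);s,c=np.sin(t),np.cos(t)
    M=np.array([[0,c,s],[1,0,0],[0,s,-c]])
    return Ro.from_euler("z",yaw)*Ro.from_matrix(M)
def delta(grasp_mm,q,pt="grasp"):
    s=r.read_state();p=np.array(s["ee_pos"])*1000;c=Ro.from_quat(s["eef_rot"])
    tcp=np.array(grasp_mm,float)+(q.apply([0,0,11]) if pt=="grasp" else 0)
    print("xyz",np.round(c.inv().apply(tcp-p),1),"rot",np.round(np.degrees((c.inv()*q).as_rotvec()),1),"| tcp target",np.round(tcp,1),"now",np.round(p,1))
def st():
    s=r.read_state();q=Ro.from_quat(s["eef_rot"])
    p=np.array(s["ee_pos"])*1000;g=p-q.apply([0,0,11])
    print("t",round(s["time"],2),"tcp",np.round(p,1),"grasp",np.round(g,1),"grasp caddy",np.round(CR.inv().apply(g-CO),1),"w",round(s["width"]*1000,1),"F",np.round(s["ft_force"],1),"J",np.round(s["joint_positions"],2))
    print("tool z",np.round(q.apply([0,0,1]),3),"x",np.round(q.apply([1,0,0]),3))
E
python3 - <<'E'
from go import *
st();print(CR.apply([0,0,0]),cad([-79,-47.5,75]))
delta([450,-50,330],ori(40))
E
```

```text
t 0.15 tcp [280.  558.4 229.9] grasp [280.  558.4 240.9] grasp caddy [-465.1  540.   222.9] w 86.9 F [ 0.3 -0.4  0.4] J [-1.13  0.33 -0.06  1.46  0.02  1.35 -0.09]
tool z [-0.    -0.001 -1.   ] x [ 0.448  0.894 -0.001]
[0. 0. 0.] [640.85709699 -44.90778223  93.        ]
xyz [-464.9  431.1  -91.1] rot [-39.4   8.5 -23.2] | tcp target [457.1 -50.3 321.6] now [280.  558.4 229.9]
```

Request:
apply_moves([
  {"grip": 0, "xyz": [-465, 431, -91], "rotation": [-39.4, 8.5, -23.2]},
  {"grip": 0, "xyz": [-465, 431, -91], "rotation": [-39.4, 8.5, -23.2]},
  {"grip": 0, "xyz": [-465, 431, -91], "rotation": [-39.4, 8.5, -23.2]},
  {"grip": 0, "xyz": [-465, 431, -91], "rotation": [-39.4, 8.5, -23.2]},
  {"grip": 0, "xyz": [-465, 431, -91], "rotation": [-39.4, 8.5, -23.2]},
])

```text
time: 0.78
ee_pos: [0.3658, 0.26, 0.2743]
eef_rot: [0.676, 0.652, 0.237, 0.248]
ft_force: [0.5, -1.2, 2.7]
width: 0.087
```

```bash
python3 - <<'E'
from go import *
st()
delta([450,-50,330],ori(40))
E
```

```text
t 0.78 tcp [365.8 260.  274.3] grasp [358.8 260.3 282.7] grasp caddy [-373.8  245.5  264.7] w 87.0 F [ 0.5 -1.2  2.7] J [-1.15 -0.38 -0.06  2.24  0.71  1.14  0.06]
tool z [ 0.645 -0.026 -0.764] x [ 0.038  0.999 -0.003]
xyz [-306.8  108.5   30.9] rot [ 0.2 -0.1  0.3] | tcp target [457.1 -50.3 321.6] now [365.8 260.  274.3]
```

Request:
apply_moves([
  {"grip": 0, "xyz": [-307, 108, 31], "rotation": [0, 0, 0]},
  {"grip": 0, "xyz": [-307, 108, 31], "rotation": [0, 0, 0]},
  {"grip": 0, "xyz": [-307, 108, 31], "rotation": [0, 0, 0]},
  {"grip": 0, "xyz": [-307, 108, 31], "rotation": [0, 0, 0]},
  {"grip": 0, "xyz": [-307, 108, 31], "rotation": [0, 0, 0]},
])

```text
time: 1.4
ee_pos: [0.4755, 0.0414, 0.2762]
eef_rot: [0.679, 0.654, 0.229, 0.242]
ft_force: [-0.4, 0.7, -0.3]
width: 0.0871
```

```bash
python3 - <<'E'
from go import *
from bench import viewer
st()
c=viewer.camera("wrist");np.savez("wrist1.npz",**c);cv2.imwrite("pics/wrist1.png",c["img"])
q=ori(40);g=cad([-79,-47.5,75])
delta(g-q.apply([0,0,90]),q)
E
```

```text
t 1.4 tcp [475.5  41.4 276.2] grasp [468.6  41.7 284.7] grasp caddy [-254.8   31.7  266.7] w 87.1 F [-0.4  0.7 -0.3] J [-0.29 -0.5  -0.05  2.29  0.33  0.74  1.01]
tool z [ 0.627 -0.029 -0.779] x [ 0.04   0.999 -0.006]
xyz [-70.1  12.6 170.2] rot [-1.1  0.5 -0. ] | tcp target [590.1 -42.8 153.5] now [476.9  33.8 277.5]
```

View pics/wrist1.png

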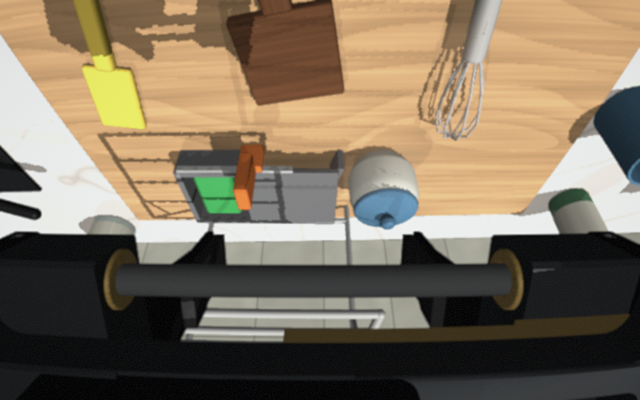

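```bash
cat > chk.py <<'E'
from go import *
import sys
c=load(sys.argv[1]);W=cloud(c)*1000
L=CR.inv().apply((W.reshape(-1,3)-CO)).reshape(W.shape);X,Y,z=L[...,0],L[...,1],L[...,2]
hsv=cv2.cvtColor(c["img"],cv2.COLOR_BGR2HSV)
def pr(a): return np.round(np.percentile(a,[0,2,10,50,90,98,100]),1) if a.size else None
m=(abs(z)<6)&(X<-100)&(X>-300)&(abs(Y)<150);print("board",np.median(z[m]))
o=(hsv[...,0]<14)&(hsv[...,1]>170)&(z>35)&(X>-130)&(X<-40);print("orange",o.sum(),pr(X[o]),pr(Y[o]),pr(z[o]))
m=o&(z>97)&(z<107);print("fintop",m.sum(),pr(X[m]),pr(Y[m]),pr(z[m]))
t=(z>38)&(z<46)&~o&(X>-90)&(X<90)&(Y<75)
for y in(-120,-90,-30,-10,20,40,50):
    m=t&(Y>y)&(Y<y+8);print("roof y",y,pr(X[m]))
for x in(-45,-20,10,30):
    m=t&(X>x)&(X<x+8)&(Y>-170)&(Y<100);print("roof x",x,pr(Y[m]))
E
python3 chk.py wrist1; sed -i 's/fitpad(\["top0","scene0"\],\[.527,.017,.2\])/fitpad(["top0","wrist1"],[.525,.015,.14])/' pad.py; python3 pad.py|head -5
```

```text
board -0.9857328488009502
orange 952 [-97.4 -96.6 -96.  -93.7 -69.3 -63.2 -59.9] [-54.6 -54.  -52.2 -44.5 -39.9 -35.4 -32.8] [ 35.   39.4  48.   81.4 100.9 101.5 102.2]
fintop 278 [-96.6 -96.  -94.6 -81.6 -66.1 -62.2 -59.9] [-54.5 -54.1 -52.5 -46.7 -40.9 -40.1 -39.7] [ 97.1  97.3  98.6 100.7 101.3 101.9 102.2]
roof y -120 [-58.3 -58.2 -56.7 -49.   61.8  64.8  65. ]
roof y -90 [-58.7 -58.3 -57.  -48.   63.9  66.4  67.6]
roof y -30 [-58.2 -57.3 -51.4  -6.2  49.4  62.6  66.9]
roof y -10 [-58.2 -56.9 -50.1  -6.3  49.1  63.6  67.4]
roof y 20 [-54.6 -53.  -46.7  -4.4  48.6  62.5  66.1]
roof y 40 [-54.9 -53.5 -48.4  -4.2  49.   62.5  66. ]
roof y 50 [-55.2 -53.4 -46.   -3.3  50.8  62.1  66.6]
roof x -45 [-150.6 -148.7  -41.4    5.4   53.4   61.5   64.1]
roof x -20 [-150.4 -147.5  -46.4    1.6   49.2   61.    64. ]
roof x 10 [-150.  -146.7  -53.3   -4.3   51.4   62.7   64.5]
roof x 30 [-149.3 -146.6  -59.6   -2.3   50.6   61.1   64.1]
top0 1701 z med 0.03386579591881567
wrist1 7317 z med 0.032886456116420756
[525.2  15.4] 8.18 1.1945166939021643
[514.8  14.3] 3.61 21.221192796051003
[520.5  15.9] 8.93 23.863237572890885
```

Request:
apply_moves([
  {"grip": 0, "xyz": [-70, 12, 60], "rotation": [-1.1, 0.5, 0]},
  {"grip": 0, "xyz": [-70, 12.5, 120], "rotation": [-1.1, 0.5, 0]},
  {"grip": 0, "xyz": [-70, 12.5, 170], "rotation": [-1.1, 0.5, 0]},
  {"grip": 0, "xyz": [-70, 12.5, 170], "rotation": [-1.1, 0.5, 0]},
])

```text
time: 1.95
ee_pos: [0.589, -0.0435, 0.1485]
eef_rot: [0.679, 0.651, 0.233, 0.246]
ft_force: [0.3, 1.1, -0.1]
width: 0.087
```

```bash
python3 - <<'E'
from go import *
st()
q=ori(40);g=cad([-79,-47.3,75])
delta(g,q)
E
```

```text
t 1.95 tcp [589.  -43.5 148.5] grasp [582.  -43.2 156.9] grasp caddy [-137.8  -48.3  138.9] w 87.0 F [ 0.3  1.1 -0.1] J [-0.32 -0.07  0.29  2.28  0.29  0.25  1.24]
tool z [ 0.637 -0.03  -0.77 ] x [ 0.044  0.999 -0.003]
xyz [ 1.3  4.7 86.8] rot [-0.4  0.2  0. ] | tcp target [647.9 -45.   84.6] now [589.  -43.5 148.5]
```

Request:
apply_moves([
  {"grip": 0, "xyz": [1.3, 4.7, 45], "rotation": [-0.4, 0.2, 0]},
  {"grip": 0, "xyz": [1.3, 4.7, 87], "rotation": [-0.4, 0.2, 0]},
  {"grip": 0, "xyz": [1.3, 4.7, 87], "rotation": [-0.4, 0.2, 0]},
])

```text
time: 2.33
ee_pos: [0.6475, -0.0443, 0.0818]
eef_rot: [0.679, 0.651, 0.235, 0.245]
ft_force: [-0.2, -0.5, 1.1]
width: 0.0871
```

```bash
python3 - <<'E'
from go import *
from bench import viewer
st()
q=ori(40);g=cad([-79,-47.3,75])
delta(g,q)
for n in["scene"]:
  c=viewer.camera(n);cv2.imwrite(f"pics/{n}2.png",c["img"])
E
```

```text
t 2.33 tcp [647.5 -44.3  81.8] grasp [640.5 -44.   90.3] grasp caddy [-79.4 -46.6  72.3] w 87.1 F [-0.2 -0.5  1.1] J [-0.24  0.19  0.23  2.19  0.03  0.07  1.47]
tool z [ 0.639 -0.026 -0.769] x [ 0.041  0.999 -0.   ]
xyz [-0.7  2.1 -1.9] rot [-0.3 -0.   0.1] | tcp target [647.9 -45.   84.6] now [647.5 -44.3  81.8]
```

View pics/scene2.png

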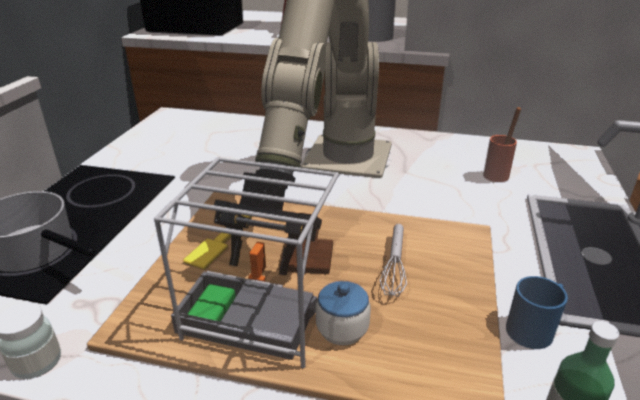

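Request:
apply_moves([
  {"grip": 255, "xyz": [0, 2, -2], "rotation": [0, 0, 0]},
  {"grip": 255, "xyz": [0, 2, -2], "rotation": [0, 0, 0]},
  {"grip": 255, "xyz": [0, 2, -2], "rotation": [0, 0, 0]},
  {"grip": 255, "xyz": [0, 2, -2], "rotation": [0, 0, 0]},
], squeeze=20)

```text
time: 2.88
ee_pos: [0.6479, -0.0445, 0.0872]
eef_rot: [0.678, 0.651, 0.237, 0.246]
ft_force: [-0.2, 0.1, 0.2]
width: 0.0546
```

```bash
python3 - <<'E'
from go import *
st()
q=ori(40);g=cad([-79,-112,75])
delta(g,q)
E
```

```text
t 2.88 tcp [647.9 -44.5  87.2] grasp [640.9 -44.2  95.6] grasp caddy [-79.  -46.8  77.6] w 54.6 F [-0.2  0.1  0.2] J [-0.24  0.18  0.23  2.19  0.03  0.08  1.47]
tool z [ 0.641 -0.026 -0.767] x [0.041 0.999 0.001]
xyz [-65.2  -1.7   2. ] rot [-0.1 -0.1  0. ] | tcp target [ 645.2 -109.6   84.6] now [647.9 -44.5  87.2]
```

Request:
apply_moves([
  {"grip": 255, "xyz": [0, -1, 2], "rotation": [0, 0, 0]},
  {"grip": 255, "xyz": [0, -1, 2], "rotation": [0, 0, 0]},
  {"grip": 255, "xyz": [0, -1, 2], "rotation": [0, 0, 0]},
  {"grip": 255, "xyz": [0, -1, 2], "rotation": [0, 0, 0]},
  {"grip": 255, "xyz": [0, -1, 2], "rotation": [0, 0, 0]},
])

```text
time: 3.5
ee_pos: [0.6484, -0.0448, 0.085]
eef_rot: [0.678, 0.651, 0.236, 0.246]
ft_force: [0.8, -2.1, -1.7]
width: 0.0159
```

```bash
python3 - <<'E'
from go import *
st()
q=ori(40);g=cad([-79,-102,75])
delta(g,q)
E
```

```text
t 3.5 tcp [648.4 -44.8  85. ] grasp [641.4 -44.5  93.4] grasp caddy [-78.5 -47.   75.4] w 15.9 F [ 0.8 -2.1 -1.7] J [-0.24  0.19  0.23  2.19  0.03  0.07  1.47]
tool z [ 0.641 -0.026 -0.767] x [0.042 0.999 0.   ]
xyz [-55.   -0.6  -0. ] rot [-0.1 -0.   0. ] | tcp target [645.6 -99.7  84.6] now [648.4 -44.8  85. ]
```

Request:
apply_moves([
  {"grip": 255, "xyz": [-20, 0, 0], "rotation": [0, 0, 0]},
  {"grip": 255, "xyz": [-40, 0, 0], "rotation": [0, 0, 0]},
  {"grip": 255, "xyz": [-52, 0, 0], "rotation": [0, 0, 0]},
  {"grip": 255, "xyz": [-56, 0, 0], "rotation": [0, 0, 0]},
  {"grip": 255, "xyz": [-56, 0, 0], "rotation": [0, 0, 0]},
])

```text
time: 4.12
ee_pos: [0.6461, -0.1004, 0.0849]
eef_rot: [0.678, 0.651, 0.237, 0.246]
ft_force: [1.2, 0.5, -0.3]
width: 0.0158
```

```bash
python3 - <<'E'
from go import *
st()
E
```

```text
t 4.12 tcp [ 646.1 -100.4   84.9] grasp [ 639.1 -100.1   93.4] grasp caddy [ -78.4 -102.7   75.4] w 15.8 F [ 1.2  0.5 -0.3] J [ 0.28  0.21 -0.18  2.15 -0.1   0.09  1.74]
tool z [ 0.641 -0.026 -0.767] x [0.041 0.999 0.001]
```

Request:
apply_moves([
  {"grip": 255, "xyz": [-3, 0, 0], "rotation": [0, 0, 0]},
  {"grip": 255, "xyz": [-6, 0, 0], "rotation": [0, 0, 0]},
  {"grip": 255, "xyz": [-6, 0, 0], "rotation": [0, 0, 0]},
])

```text
time: 4.5
ee_pos: [0.6462, -0.1008, 0.0848]
eef_rot: [0.676, 0.653, 0.238, 0.244]
ft_force: [-1.5, 17.3, 2.8]
width: 0.016
```

```bash
python3 - <<'E'
from go import *
st()
E
```

```text
t 4.5 tcp [ 646.2 -100.8   84.8] grasp [ 639.1 -100.6   93.3] grasp caddy [ -78.3 -103.2   75.3] w 16.0 F [-1.5 17.3  2.8] J [ 0.32  0.21 -0.22  2.15 -0.12  0.09  1.77]
tool z [ 0.641 -0.02  -0.767] x [0.034 0.999 0.002]
```

Request:
apply_moves([
  {"grip": 0, "xyz": [0.5, 0, 0], "rotation": [0, 0, 0]},
  {"grip": 0, "xyz": [0.5, 0, 0], "rotation": [0, 0, 0]},
  {"grip": 0, "xyz": [0.5, 0, 0], "rotation": [0, 0, 0]},
  {"grip": 0, "xyz": [0.5, 0, -50], "rotation": [0, 0, 0]},
  {"grip": 0, "xyz": [0.5, 0, -110], "rotation": [0, 0, 0]},
])

```text
time: 5.12
ee_pos: [0.5746, -0.0984, 0.1689]
eef_rot: [0.677, 0.653, 0.237, 0.243]
ft_force: [0.1, -0.7, 1.0]
width: 0.058
```

```bash
python3 - <<'E'
from go import *
st()
q=ori(30,np.radians(8.1));h=np.radians(8.1)
g=np.array([525.5-105*np.cos(h),15.4-105*np.sin(h),38])
print(g);delta(g-q.apply([0,0,90]),q)
E
```

```text
t 5.12 tcp [574.6 -98.4 168.9] grasp [567.6 -98.1 177.4] grasp caddy [-149.9 -103.8  159.4] w 58.0 F [ 0.1 -0.7  1. ] J [ 0.52 -0.08 -0.37  2.24 -0.33  0.3   1.95]
tool z [ 0.639 -0.019 -0.769] x [0.034 0.999 0.003]
[421.54751594   0.60537065  38.        ]
xyz [  86.6 -190.3  -76.6] rot [ 9.8  5.6 -8.4] | tcp target [382.4  -5.  106.4] now [574.6 -98.4 168.9]
```

```bash
python3 - <<'E'
from go import *
h=np.radians(8.1)
q=ori(10,h)
g=np.array([525.5-80*np.cos(h),15.4-80*np.sin(h),40])
print(g);delta(g-q.apply([0,0,100]),q)
E
```

```text
[446.29810738   4.12790144  40.        ]
xyz [  95.2 -139.6  -62. ] rot [29.7  4.1 -9.3] | tcp target [431.    2.  127.6] now [574.6 -98.4 168.9]
```

Request:
apply_moves([
  {"grip": 0, "xyz": [95, -140, -62], "rotation": [29.7, 4.1, -9.3]},
  {"grip": 0, "xyz": [95, -140, -62], "rotation": [29.7, 4.1, -9.3]},
  {"grip": 0, "xyz": [95, -140, -62], "rotation": [29.7, 4.1, -9.3]},
  {"grip": 0, "xyz": [95, -140, -62], "rotation": [29.7, 4.1, -9.3]},
  {"grip": 0, "xyz": [95, -140, -62], "rotation": [29.7, 4.1, -9.3]},
])

```text
time: 5.75
ee_pos: [0.4313, 0.0011, 0.1275]
eef_rot: [0.653, 0.752, 0.067, 0.058]
ft_force: [0.1, -0.2, 0.3]
width: 0.087
```

```bash
python3 - <<'E'
from go import *
from bench import viewer
st()
h=np.radians(8.1)
q=ori(10,h)
g=np.array([525.5-80*np.cos(h),15.4-80*np.sin(h),40])
delta(g-q.apply([0,0,100]),q)
delta(g,q)
for n in["top","wrist"]:
  c=viewer.camera(n);cv2.imwrite(f"pics/{n}3.png",c["img"]);np.savez(f"{n}3.npz",**c)
E
sed -i 's/"top0","wrist1"/"wrist3"/' pad.py; python3 pad.py|head -3
```

```text
t 5.75 tcp [431.3   1.1 127.5] grasp [429.4   0.8 138.3] grasp caddy [-292.2  -10.8  120.3] w 87.0 F [ 0.1 -0.2  0.3] J [ 0.47 -0.12 -0.53  2.18 -0.09  0.89  1.7 ]
tool z [ 0.174  0.024 -0.984] x [-0.139  0.99  -0.   ]
xyz [ 0.9 -0.2 -0.2] rot [ 0.1  0.  -0.1] | tcp target [431.    2.  127.6] now [431.3   1.1 127.5]
xyz [ 0.9 -0.4 99.8] rot [ 0.1  0.  -0.1] | tcp target [448.2   4.4  29.2] now [431.3   1.1 127.5]
wrist3 3750 z med 0.03271741000083706
[507.9  10.6] 8.15 50.62401416075291
[507.9  10.6] 8.15 50.62401416075291
```

View pics/wrist3.png

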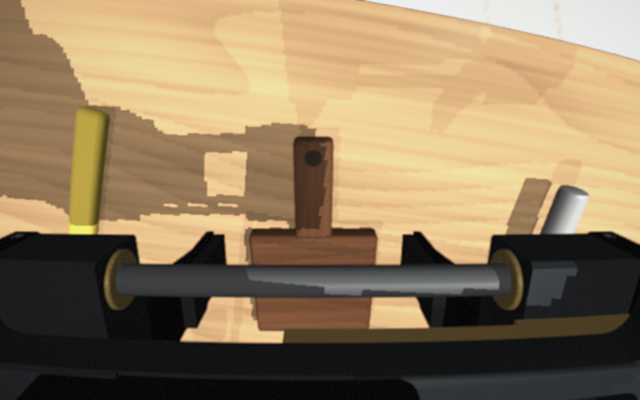

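View pics/top3.png

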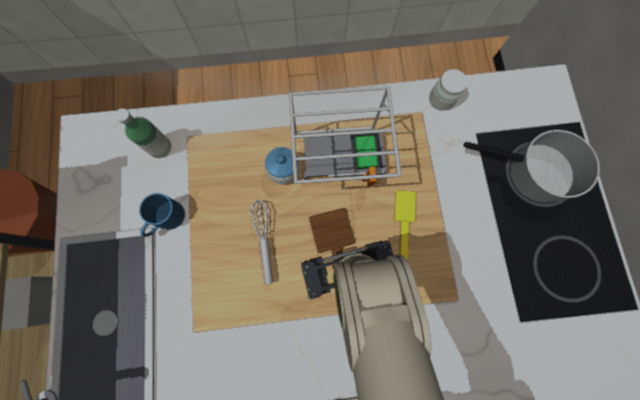

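```bash
python3 - <<'E'
from go import *
c=load("wrist3")
for uv in[(293,138),(333,138),(297,235),(331,235),(249,230),(377,230)]: print(uv,np.round(onplane(c,uv,.034)*1000,1))
print(proj(c,np.array([[525.5-125*np.cos(.1414),15.4-125*np.sin(.1414),34]])/1000))
E
```

```text
(293, 138) [401.1 -16.3  34. ]
(333, 138) [397.4  10.1  34. ]
(297, 235) [475.4  -4.6  34. ]
(331, 235) [471.8  20.9  34. ]
(249, 230) [476.2 -41.   34. ]
(377, 230) [462.7  54.5  34. ]
[[313.79057697 141.77732589]]
```

Request:
apply_moves([
  {"grip": 0, "xyz": [1, 0, 50], "rotation": [0, 0, 0]},
  {"grip": 0, "xyz": [1, 0, 85], "rotation": [0, 0, 0]},
  {"grip": 100, "xyz": [1, 0, 99], "rotation": [0, 0, 0]},
  {"grip": 255, "xyz": [1, 0, 99], "rotation": [0, 0, 0]},
  {"grip": 255, "xyz": [1, 0, 99], "rotation": [0, 0, 0]},
], squeeze=30)

```text
time: 6.48
ee_pos: [0.4488, 0.0041, 0.0311]
eef_rot: [0.654, 0.751, 0.067, 0.058]
ft_force: [-0.4, -0.5, -0.0]
width: 0.0646
```

```bash
python3 - <<'E'
from go import *
st()
E
```

```text
t 6.47 tcp [448.8   4.1  31.1] grasp [446.9   3.8  41.9] grasp caddy [-274.8   -7.1   23.9] w 64.6 F [-0.4 -0.5 -0. ] J [ 0.45  0.1  -0.56  2.23  0.08  0.64  1.54]
tool z [ 0.175  0.024 -0.984] x [-0.138  0.99  -0.001]
```

Request:
apply_moves([
  {"grip": 255, "xyz": [0, 0, 2], "rotation": [0, 0, 0]},
  {"grip": 255, "xyz": [0, 0, 2], "rotation": [0, 0, 0]},
  {"grip": 255, "xyz": [0, 0, 2], "rotation": [0, 0, 0]},
  {"grip": 255, "xyz": [0, 0, 2], "rotation": [0, 0, 0]},
  {"grip": 255, "xyz": [0, 0, 2], "rotation": [0, 0, 0]},
])

```text
time: 7.1
ee_pos: [0.4492, 0.0041, 0.0292]
eef_rot: [0.654, 0.751, 0.067, 0.058]
ft_force: [-3.0, -0.5, 3.6]
width: 0.0277
```

```bash
python3 - <<'E'
from go import *
st()
q=ori(10)
g=cad([-102-80,0,0]);g[2]=40.5   # paddle centre at caddy x=-102 : blade front at -52... 
for px in(-130,-108):
    g=cad([px-80,0,0]);g[2]=41;print(px,g);delta(g,q)
E
```

```text
t 7.1 tcp [449.2   4.1  29.2] grasp [447.3   3.8  40.1] grasp caddy [-274.4   -7.    22.1] w 27.7 F [-3.  -0.5  3.6] J [ 0.45  0.11 -0.56  2.23  0.09  0.64  1.53]
tool z [ 0.175  0.024 -0.984] x [-0.138  0.99  -0.001]
-130 [511.98883891   8.10374537  41.        ]
xyz [-5.  63.7 10.5] rot [ 0.2 -1.8 10.2] | tcp target [513.9   8.   30.2] now [449.2   4.1  29.2]
-108 [533.96905578   7.17097204  41.        ]
xyz [-9.  85.  14.3] rot [ 0.2 -1.8 10.2] | tcp target [535.9   7.1  30.2] now [449.2   4.1  29.2]
```

Request:
apply_moves([
  {"grip": 255, "xyz": [-1, 20, 3], "rotation": [0, -0.6, 3.5]},
  {"grip": 255, "xyz": [-3, 42, 6.5], "rotation": [0, -1.2, 7]},
  {"grip": 255, "xyz": [-5, 64, 10.5], "rotation": [0.2, -1.8, 10.2]},
  {"grip": 255, "xyz": [-5, 64, 10.5], "rotation": [0.2, -1.8, 10.2]},
])

```text
time: 7.6
ee_pos: [0.5148, 0.0086, 0.0299]
eef_rot: [0.719, 0.69, 0.06, 0.062]
ft_force: [-1.5, 0.0, -3.3]
width: 0.0272
```

```bash
python3 - <<'E'
from go import *
from bench import viewer
st()
q=ori(10)
c=viewer.camera("top");cv2.imwrite(f"pics/top4.png",cv2.resize(c["img"][120:300,220:460],(800,600)));np.savez(f"top4.npz",**c)
c=viewer.camera("wrist");cv2.imwrite(f"pics/wrist4.png",c["img"]);np.savez(f"wrist4.npz",**c)
for px in(-85,):
    g=cad([px-80,0,0]);g[2]=41;print(px,g);delta(g,q)
E
```

```text
t 7.6 tcp [514.8   8.6  29.9] grasp [512.9   8.7  40.7] grasp caddy [-209.1    0.7   22.7] w 27.2 F [-1.5  0.  -3.3] J [ 0.35  0.24 -0.51  2.08  0.24  0.69  1.22]
tool z [ 0.173 -0.007 -0.985] x [0.042 0.999 0.   ]
-85 [556.94837343   6.19579993  41.        ]
xyz [-0.3 44.9  7.3] rot [-0.1 -0.   0.1] | tcp target [558.9   6.1  30.2] now [513.4   8.2  29.7]
```

View pics/top4.png

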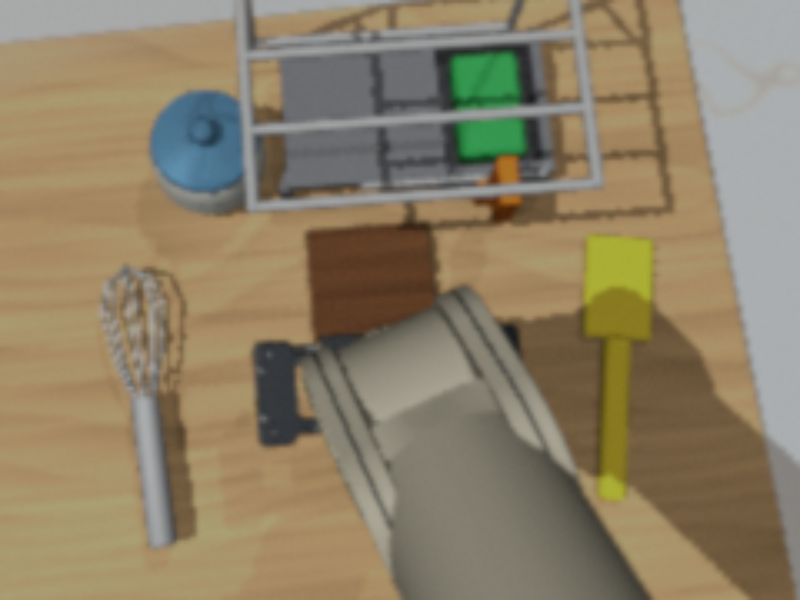

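View pics/wrist4.png

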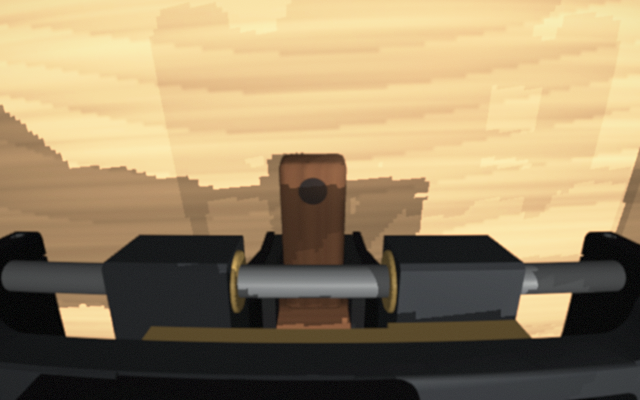

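```bash
cat > blade.py <<'E'
from go import *
import sys
c=load(sys.argv[1]);W=cloud(c)*1000
L=CR.inv().apply((W.reshape(-1,3)-CO)).reshape(W.shape);X,Y,z=L[...,0],L[...,1],L[...,2]
hsv=cv2.cvtColor(c["img"],cv2.COLOR_BGR2HSV)
def pr(a): return np.round(np.percentile(a,[0,2,10,50,90,98,100]),1) if a.size else None
d=(hsv[...,2]<115)&(hsv[...,1]>60)&(z>10)&(z<23)&(X>-260)&(X<-20)&(abs(Y)<75)
d=cv2.morphologyEx(d.astype(np.uint8),cv2.MORPH_OPEN,np.ones((3,3)))>0
print(d.sum(),"X",pr(X[d]),"Y",pr(Y[d]),"z",pr(z[d]))
for x in range(-220,-20,15):
    m=d&(X>x)&(X<x+15)
    if m.sum()>10:print(x,pr(Y[m])[[0,1,5,6]],np.median(z[m]))
for y in(-40,-20,0,20,38):
    m=d&(Y>y-5)&(Y<y+5);print("y",y,pr(X[m]),)
a=(z>130)&(X<-20)&(abs(Y)<300)&~((abs(z-244)<9)&(X>-135));
for z0 in range(130,600,40):
    m=a&(z>z0)&(z<z0+40)
    if m.sum()>5: print("arm z",z0,pr(X[m])[[3,5,6]])
E
python3 blade.py top4
```

```text
1088 X [-170.9 -167.9 -158.7 -125.4  -92.3  -85.3  -81.4] Y [-47.6 -44.9 -36.3   4.4  41.5  48.7  50.6] z [11.4 12.8 14.1 16.3 18.5 19.7 21.7]
-175 [-22.2 -17.1  49.9  50.2] 16.79033696742891
-160 [-45.3 -42.1  48.7  49.5] 16.365454223595957
-145 [-46.6 -45.6  47.8  50.2] 16.5501449280347
-130 [-47.6 -44.9  49.3  50. ] 16.26316097958252
-115 [-46.4 -45.4  48.2  48.9] 16.13214401832723
-100 [-47.4 -45.1  49.8  50.6] 16.0865986925853
-85 [-45.7 -45.   16.4  17.1] 14.974508440478125
y -40 [-154.5 -152.8 -147.6 -118.7  -91.5  -82.6  -81.4]
y -20 [-163.8 -161.6 -153.5 -122.9  -92.7  -84.7  -83.8]
y 0 [-168.  -165.5 -160.  -127.6  -92.3  -85.4  -84.1]
y 20 [-169.6 -169.1 -162.5 -128.7  -95.2  -87.2  -84.4]
y 38 [-170.9 -170.3 -163.4 -127.9  -93.2  -85.9  -85.3]
arm z 330 [-232.3 -207.9 -206.4]
arm z 370 [-249.2 -217.1 -209.2]
arm z 410 [-296.4 -256.7 -247. ]
arm z 450 [-344.3 -310.8 -305.8]
arm z 490 [-388.4 -354.7 -349.9]
arm z 530 [-426.7 -398.3 -392.9]
arm z 570 [-442.8 -438.6 -437.1]
```

Request:
apply_moves([
  {"grip": 255, "xyz": [-1.5, 15, 2.5], "rotation": [0, 0, 1.2]},
  {"grip": 255, "xyz": [-1.5, 30, 5], "rotation": [0, 0, 1.2]},
  {"grip": 255, "xyz": [-1.5, 43, 7.3], "rotation": [0, 0, 1.2]},
  {"grip": 255, "xyz": [-1.5, 43, 7.3], "rotation": [0, 0, 1.2]},
])

```text
time: 8.2
ee_pos: [0.558, 0.005, 0.0299]
eef_rot: [0.726, 0.682, 0.061, 0.062]
ft_force: [-0.1, 0.4, -1.8]
width: 0.0278
```

```bash
python3 - <<'E'
from go import *
from bench import viewer
st()
c=viewer.camera("top");cv2.imwrite(f"pics/top5.png",cv2.resize(c["img"][120:300,220:460],(800,600)));np.savez(f"top5.npz",**c)
E
python3 blade.py top5
```

```text
t 8.2 tcp [558.    5.   29.9] grasp [556.1   5.1  40.7] grasp caddy [-165.8   -1.2   22.7] w 27.8 F [-0.1  0.4 -1.8] J [ 0.33  0.33 -0.49  1.98  0.27  0.72  1.19]
tool z [ 0.172 -0.007 -0.985] x [0.062 0.998 0.004]
442 X [-112.2 -110.  -103.2  -85.1  -70.9  -68.1  -67.1] Y [-49.5 -45.9 -32.5   9.9  39.7  45.7  46.9] z [11.4 12.5 14.3 16.4 18.4 19.5 20.6]
-115 [-6.  -0.5 45.8 46. ] 17.105077835613013
-100 [-45.4 -37.2  44.7  45.2] 16.208878515524965
-85 [-49.3 -47.   46.2  46.9] 16.42550297646167
-70 [-49.5 -48.1  44.1  45.8] 15.773150423215068
y -40 [-88.6 -87.5 -85.4 -77.1 -68.8 -68.1 -67.5]
y -20 [-95.7 -95.6 -92.3 -82.  -71.5 -70.  -69.7]
y 0 [-102.8 -102.5 -100.   -85.8  -71.8  -68.3  -68.1]
y 20 [-112.2 -111.3 -107.2  -89.7  -70.5  -67.1  -67.1]
y 38 [-111.2 -110.7 -105.8  -91.4  -73.7  -68.8  -68.4]
arm z 330 [-191.8 -165.8 -163. ]
arm z 370 [-207.7 -174.1 -166.1]
arm z 410 [-256.7 -214.1 -204.3]
arm z 450 [-307.6 -272.1 -266.7]
arm z 490 [-354.7 -318.6 -313.3]
arm z 530 [-399.6 -365.1 -359. ]
arm z 570 [-429.3 -409.4 -405.8]
```

View pics/top5.png

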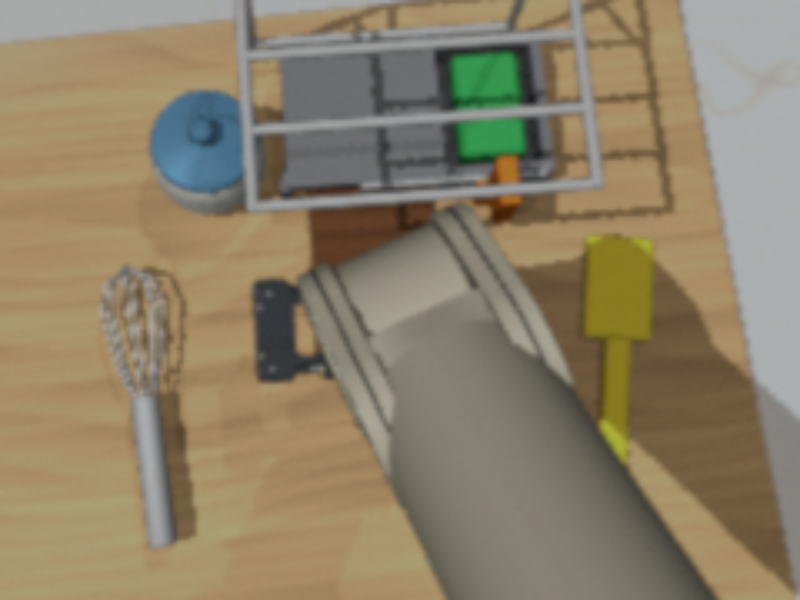

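Request:
apply_moves([
  {"grip": 0, "xyz": [0, 0, 0], "rotation": [0, 0, 0]},
  {"grip": 0, "xyz": [0, 0, 0], "rotation": [0, 0, 0]},
  {"grip": 0, "xyz": [0, 0, -20], "rotation": [0, 0, 0]},
  {"grip": 0, "xyz": [0, -15, -50], "rotation": [0, 0, 0]},
  {"grip": 0, "xyz": [0, -40, -60], "rotation": [0, 0, 0]},
])

```text
time: 8.88
ee_pos: [0.5085, 0.0083, 0.085]
eef_rot: [0.726, 0.682, 0.062, 0.063]
ft_force: [0.5, -0.3, 0.0]
width: 0.0699
```

```bash
python3 - <<'E'
from go import *
from bench import viewer
st()
c=viewer.camera("wrist");cv2.imwrite(f"pics/wrist6.png",c["img"]);np.savez(f"wrist6.npz",**c)
c=viewer.camera("top");np.savez(f"top6.npz",**c)
q=ori(35)
g=cad([-91-112,-1,24]);delta(g-q.apply([0,0,60]),q)
E
python3 blade.py top6|head -20
```

```text
t 8.88 tcp [508.5   8.3  85. ] grasp [506.6   8.3  95.8] grasp caddy [-215.4    0.    77.8] w 69.9 F [ 0.5 -0.3  0. ] J [ 0.39  0.14 -0.54  2.06  0.14  0.8   1.28]
tool z [ 0.176 -0.007 -0.984] x [0.061 0.998 0.004]
xyz [ -0.9 -15.6  -1. ] rot [-25.    0.3  -1. ] | tcp target [490.9   8.   82.1] now [506.4   8.   83.8]
1067 X [-173.2 -165.2 -141.3 -108.9  -76.   -69.1  -66.8] Y [-51.  -48.4 -39.7  -0.9  36.4  45.3  47.7] z [10.1 12.1 13.9 16.  18.2 19.5 21.1]
-175 [-11.8 -11.6  13.1  13.2] 16.311954892492754
-160 [-12.9 -12.6  11.9  12.3] 16.14099451570288
-145 [-49.4 -48.3  45.1  47.7] 15.977140882443042
-130 [-50.8 -48.4  46.6  47.4] 16.0389822336274
-115 [-49.2 -48.3  43.9  46.2] 16.192726007808314
-100 [-51.  -49.8  44.9  47.4] 15.895812094552443
-85 [-49.4 -48.2  46.2  46.9] 15.76214808980453
-70 [-49.8 -47.9  44.1  45.8] 15.70565140883203
y -40 [-140.2 -139.9 -135.2 -104.9  -74.   -68.6  -67.9]
y -20 [-139.7 -139.2 -134.1 -105.7  -76.3  -70.3  -69.5]
y 0 [-170.3 -167.8 -159.9 -121.8  -79.4  -69.3  -68. ]
y 20 [-139.3 -138.3 -133.8 -103.6  -72.8  -67.5  -66.8]
y 38 [-138.1 -137.5 -132.5 -103.8  -78.   -70.8  -68.7]
arm z 130 [-247.3 -195.2 -193.7]
arm z 170 [-213.4 -198.1 -197.3]
arm z 370 [-241.4 -223.  -222.7]
arm z 410 [-254.1 -225.3 -218.3]
arm z 450 [-302.1 -251.9 -239.8]
arm z 490 [-362.7 -321.  -314.7]
```

View pics/wrist6.png

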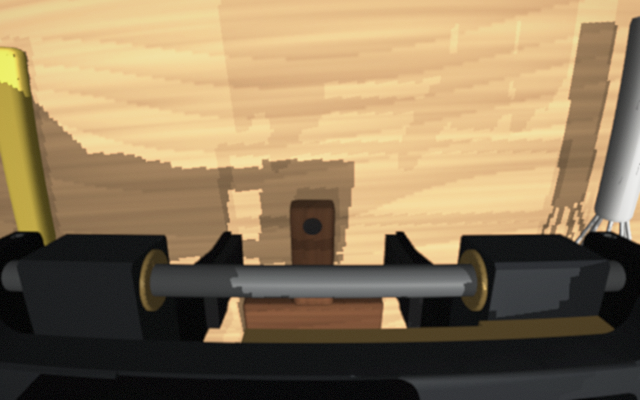

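```bash
python3 - <<'E'
from go import *
q=ori(35,CY-np.radians(1))
g=cad([-202,0.2,24]);delta(g-q.apply([0,0,50]),q);delta(g,q)
E
```

```text
xyz [  0.8 -10.4   8.2] rot [-25.   -0.1  -0.1] | tcp target [497.7   9.3  73.9] now [506.4   8.   83.8]
xyz [ 0.7 10.7 53.5] rot [-25.   -0.1  -0.1] | tcp target [526.3   7.6  33. ] now [506.4   8.   83.8]
```

Request:
apply_moves([
  {"grip": 0, "xyz": [1, -10, 8], "rotation": [-10, 0, 0]},
  {"grip": 0, "xyz": [1, -10, 8], "rotation": [-20, 0, 0]},
  {"grip": 0, "xyz": [1, -10, 8], "rotation": [-25, 0, 0]},
  {"grip": 0, "xyz": [1, -10, 8], "rotation": [-25, 0, 0]},
])

```text
time: 9.48
ee_pos: [0.4999, 0.01, 0.0763]
eef_rot: [0.696, 0.655, 0.202, 0.214]
ft_force: [0.4, 0.9, 0.0]
width: 0.0872
```

```bash
python3 - <<'E'
from go import *
st()
q=ori(35,CY-np.radians(1))
g=cad([-202,0.2,24]);delta(g,q)
E
```

```text
t 9.47 tcp [499.9  10.   76.3] grasp [493.7  10.4  85.4] grasp caddy [-228.4    1.5   67.4] w 87.2 F [0.4 0.9 0. ] J [ 0.8  -0.09 -0.97  2.41  0.31  0.21  1.04]
tool z [ 0.561 -0.033 -0.827] x [0.06  0.998 0.001]
xyz [-0.9 -2.4 50.8] rot [-0.8 -0.1 -0. ] | tcp target [526.3   7.6  33. ] now [499.9  10.   76.3]
```

Request:
apply_moves([
  {"grip": 0, "xyz": [-0.9, -2.4, 25], "rotation": [-0.8, 0, 0]},
  {"grip": 90, "xyz": [-0.9, -2.4, 44], "rotation": [-0.8, 0, 0]},
  {"grip": 255, "xyz": [-0.9, -2.4, 50], "rotation": [-0.8, 0, 0]},
  {"grip": 255, "xyz": [-0.9, -2.4, 50], "rotation": [-0.8, 0, 0]},
])

```text
time: 9.98
ee_pos: [0.5273, 0.0071, 0.0342]
eef_rot: [0.694, 0.653, 0.207, 0.22]
ft_force: [0.1, 0.6, 0.8]
width: 0.0648
```

```bash
python3 - <<'E'
from go import *
st()
q=ori(35,CY-np.radians(1))
g=cad([-202,0.2,24]);delta(g,q)
E
```

```text
t 9.97 tcp [527.3   7.1  34.2] grasp [521.    7.5  43.2] grasp caddy [-201.    -0.3   25.2] w 64.8 F [0.1 0.6 0.8] J [ 0.72  0.16 -0.91  2.38  1.37  0.25  0.07]
tool z [ 0.575 -0.034 -0.818] x [0.061 0.998 0.001]
xyz [ 0.4 -1.5  0.4] rot [ 0.2 -0.  -0.1] | tcp target [526.3   7.6  33. ] now [527.3   7.1  34.2]
```

Good. Close on the handle.

Request:
apply_moves([
  {"grip": 255, "xyz": [0.4, -1.0, 0.8], "rotation": [0, 0, 0]},
  {"grip": 255, "xyz": [0.4, -1.0, 0.8], "rotation": [0, 0, 0]},
  {"grip": 255, "xyz": [0.4, -1.0, 0.8], "rotation": [0, 0, 0]},
  {"grip": 255, "xyz": [0.4, -1.0, 0.8], "rotation": [0, 0, 0]},
  {"grip": 255, "xyz": [0.4, -1.0, 0.8], "rotation": [0, 0, 0]},
])

```text
time: 10.6
ee_pos: [0.5271, 0.0072, 0.0335]
eef_rot: [0.694, 0.653, 0.207, 0.22]
ft_force: [-6.9, -0.8, 9.3]
width: 0.0273
```

```bash
python3 - <<'E'
from go import *
st()
q=ori(35,CY)
for x in(-202+40,-202+60,-202+95):
  g=cad([x,0.0,24.5]);delta(g,q)
E
```

```text
t 10.6 tcp [527.1   7.2  33.5] grasp [520.8   7.6  42.5] grasp caddy [-2.012e+02 -1.000e-01  2.450e+01] w 27.3 F [-6.9 -0.8  9.3] J [ 0.71  0.16 -0.91  2.38  1.39  0.25  0.05]
tool z [ 0.575 -0.035 -0.817] x [ 0.061  0.998 -0.   ]
xyz [ 1.  32.  22.6] rot [ 0.2  0.6 -0.9] | tcp target [566.2   5.8  33.5] now [527.1   7.2  33.5]
xyz [ 1.4 48.3 34.1] rot [ 0.2  0.6 -0.9] | tcp target [586.2   5.   33.5] now [527.1   7.2  33.5]
xyz [ 2.  76.9 54.3] rot [ 0.2  0.6 -0.9] | tcp target [621.2   3.5  33.5] now [527.1   7.2  33.5]
```

Request:
apply_moves([
  {"grip": 255, "xyz": [0.3, 10, 7], "rotation": [0.1, 0.3, -0.4]},
  {"grip": 255, "xyz": [0.6, 20, 14], "rotation": [0.1, 0.5, -0.8]},
  {"grip": 255, "xyz": [1, 30, 21], "rotation": [0.2, 0.6, -0.9]},
  {"grip": 255, "xyz": [1, 32, 22.6], "rotation": [0.2, 0.6, -0.9]},
])

```text
time: 11.1
ee_pos: [0.567, 0.0058, 0.0334]
eef_rot: [0.689, 0.66, 0.208, 0.217]
ft_force: [-3.0, 0.2, 0.8]
width: 0.0276
```

```bash
python3 - <<'E'
from go import *
st()
q=ori(35,CY)
for x in(-202+60,-202+95):
  g=cad([x,0.0,24.5]);delta(g,q)
from bench import viewer
c=viewer.camera("top");np.savez(f"top7.npz",**c);cv2.imwrite(f"pics/top7.png",cv2.resize(c["img"][120:300,220:460],(800,600)))
E
python3 blade.py top7|head -20
```

```text
t 11.1 tcp [567.    5.8  33.4] grasp [560.7   6.1  42.5] grasp caddy [-161.2    0.    24.5] w 27.6 F [-3.   0.2  0.8] J [ 0.7   0.26 -0.89  2.29  1.37  0.29  0.15]
tool z [ 0.573 -0.024 -0.819] x [0.043 0.999 0.   ]
xyz [-0.  15.8 11. ] rot [-0. -0. -0.] | tcp target [586.2   5.   33.5] now [567.    5.8  33.4]
xyz [-0.  44.5 31.1] rot [-0. -0. -0.] | tcp target [621.2   3.5  33.5] now [567.    5.8  33.4]
639 X [-155.1 -152.  -138.5  -91.7  -72.   -67.9  -67. ] Y [-49.2 -45.7 -34.3   0.3  34.6  46.2  49.1] z [10.5 12.2 13.5 15.8 18.  19.3 20.9]
-160 [-13.  -12.9  13.7  13.9] 15.35870121892658
-145 [-13.  -11.6  13.3  13.5] 16.08957244024714
-130 [-13.  -12.6  12.3  12.5] 16.01244158172721
-115 [-19.8 -14.2  31.8  34.5] 15.535684581773783
-100 [-48.  -46.9  47.1  47.9] 15.706243575053985
-85 [-49.2 -46.2  46.8  49.1] 15.798279361962269
-70 [-46.7 -44.8  46.6  48.5] 15.89711109371688
y -40 [-99.7 -99.2 -96.9 -85.5 -71.  -68.5 -68.3]
y -20 [-100.2  -99.9  -97.6  -83.4  -70.5  -67.6  -67.4]
y 0 [-154.6 -154.2 -147.6 -113.5  -77.4  -69.3  -67.4]
y 20 [-99.7 -99.6 -97.9 -84.  -69.7 -67.  -67. ]
y 38 [-100.3  -99.6  -97.4  -85.1  -71.3  -69.   -68.7]
arm z 130 [-225.5 -212.4 -209.6]
arm z 170 [-241.1 -219.4 -217.3]
arm z 210 [-264.4 -241.5 -238.6]
arm z 250 [-283.1 -271.4 -269.3]
arm z 290 [-315.1 -290.9 -287.8]
arm z 330 [-339.2 -313.2 -309.1]
arm z 370 [-374.4 -345.8 -340.9]
```

View pics/top7.png

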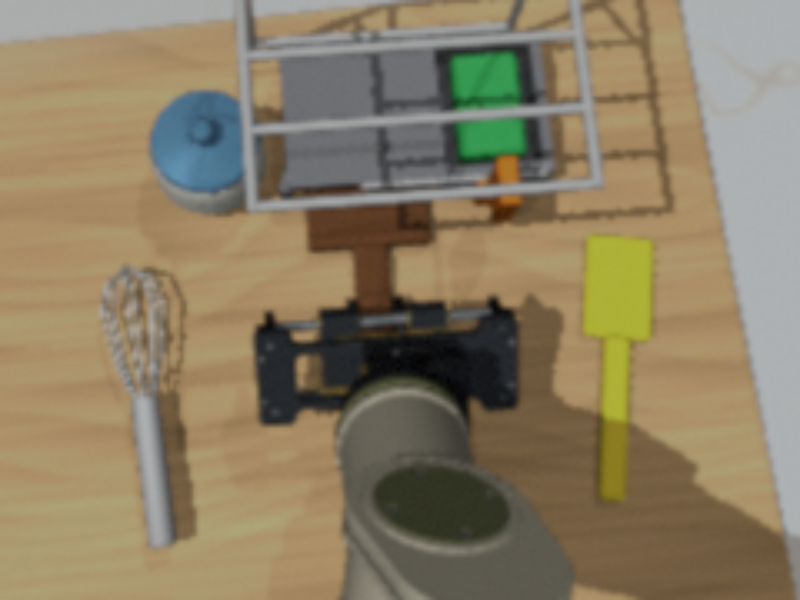

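```bash
python3 - <<'E'
from go import *
c=load("top7");W=cloud(c)*1000
L=CR.inv().apply((W.reshape(-1,3)-CO)).reshape(W.shape);X,Y,z=L[...,0],L[...,1],L[...,2]
for y in(-100,-90,-80,-60,60,80,90):
  for z0 in (30,50,70,90,110):
    m=(abs(Y-y)<5)&(z>z0)&(z<z0+20)&(X<-115)&(X>-300)
    if m.sum()>3: print(y,z0,m.sum(),np.round(np.percentile(X[m],[50,95,100]),1))
E
```

```text
-90 70 23 [-237.7 -230.5 -228.5]
-90 90 54 [-215.7 -201.  -164.7]
-90 110 38 [-191.7 -177.9 -175.5]
-80 70 26 [-237.4 -231.  -227.9]
-80 90 69 [-210.6 -167.3 -164. ]
-80 110 41 [-189.1 -177.8 -175.3]
-60 70 6 [-233.7 -231.9 -231.4]
-60 90 59 [-211.3 -174.4 -173.5]
-60 110 22 [-197.2 -191.9 -190.7]
60 50 8 [-221.  -219.5 -219.3]
60 70 13 [-232.  -227.  -226.9]
60 90 20 [-176.1 -172.4 -172.3]
60 110 17 [-195.1 -191.5 -189.3]
80 70 25 [-237.9 -231.1 -162.2]
80 90 67 [-215.3 -168.8 -162.3]
80 110 44 [-191.2 -178.5 -175.6]
90 70 26 [-237.3 -226.2 -161.7]
90 90 56 [-215.8 -174.  -165.2]
90 110 50 [-191.  -177.8 -174.8]
```

Request:
apply_moves([
  {"grip": 255, "xyz": [0, 12, 8.4], "rotation": [0, 0, 0]},
  {"grip": 255, "xyz": [0, 24, 16.8], "rotation": [0, 0, 0]},
  {"grip": 255, "xyz": [0, 34, 23.8], "rotation": [0, 0, 0]},
  {"grip": 255, "xyz": [0, 40, 28], "rotation": [0, 0, 0]},
  {"grip": 255, "xyz": [0, 40, 28], "rotation": [0, 0, 0]},
])

```text
time: 11.78
ee_pos: [0.6162, 0.0038, 0.0335]
eef_rot: [0.689, 0.66, 0.208, 0.217]
ft_force: [1.3, -0.3, -1.2]
width: 0.0275
```

```bash
python3 - <<'E'
from go import *
st()
q=ori(35,CY)
for x in(-108,-105.5):
  g=cad([x,0.0,24.5]);delta(g,q)
E
```

```text
t 11.78 tcp [616.2   3.8  33.5] grasp [609.9   4.1  42.6] grasp caddy [-1.12e+02  1.00e-01  2.46e+01] w 27.5 F [ 1.3 -0.3 -1.2] J [ 0.67  0.37 -0.87  2.18  1.36  0.35  0.22]
tool z [ 0.573 -0.024 -0.819] x [0.043 0.999 0.001]
xyz [-0.2  3.3  2.4] rot [ 0.  -0.  -0.1] | tcp target [620.2   3.5  33.5] now [616.2   3.8  33.5]
xyz [-0.1  5.3  3.8] rot [ 0.  -0.  -0.1] | tcp target [622.7   3.4  33.5] now [616.2   3.8  33.5]
```

Free so far; now push the last ~6 mm plus a little to feel the stop.

Request:
apply_moves([
  {"grip": 255, "xyz": [0, 2.5, 1.7], "rotation": [0, 0, 0]},
  {"grip": 255, "xyz": [0, 4.9, 3.4], "rotation": [0, 0, 0]},
  {"grip": 255, "xyz": [0, 6.5, 4.6], "rotation": [0, 0, 0]},
  {"grip": 255, "xyz": [0, 7.5, 5.3], "rotation": [0, 0, 0]},
])

```text
time: 12.28
ee_pos: [0.6234, 0.0033, 0.0328]
eef_rot: [0.689, 0.66, 0.207, 0.217]
ft_force: [-35.6, -1.2, 28.0]
width: 0.0277
```

```bash
python3 - <<'E'
from go import *
st()
E
```

```text
t 12.28 tcp [623.4   3.3  32.8] grasp [617.1   3.6  41.8] grasp caddy [-104.8   -0.    23.8] w 27.7 F [-35.6  -1.2  28. ] J [ 0.67  0.39 -0.87  2.16  1.35  0.37  0.24]
tool z [ 0.571 -0.026 -0.82 ] x [ 0.043  0.999 -0.002]
```

Request:
apply_moves([
  {"grip": 0, "xyz": [0, 0, 0], "rotation": [0, 0, 0]},
  {"grip": 0, "xyz": [0, 0, 0], "rotation": [0, 0, 0]},
  {"grip": 0, "xyz": [0, 0, 0], "rotation": [0, 0, 0]},
  {"grip": 0, "xyz": [0, 0, -40], "rotation": [0, 0, 0]},
  {"grip": 0, "xyz": [0, 0, -90], "rotation": [0, 0, 0]},
])

```text
time: 12.9
ee_pos: [0.5825, 0.0048, 0.0951]
eef_rot: [0.69, 0.659, 0.208, 0.216]
ft_force: [-0.6, -0.7, 1.4]
width: 0.0695
```

```bash
python3 - <<'E'
from go import *
from bench import viewer
st()
c=viewer.camera("top");np.savez(f"top8.npz",**c)
c=viewer.camera("wrist");np.savez(f"wrist8.npz",**c);cv2.imwrite(f"pics/wrist8.png",c["img"])
q=ori(38);g=cad([-79,-102.8,75]);delta(g-q.apply([0,0,90]),q)
E
python3 blade.py top8; python3 blade.py wrist8; python3 chk.py wrist8 | head -3
```

```text
t 12.9 tcp [582.5   4.8  95.1] grasp [576.2   5.1 104.1] grasp caddy [-145.7   -0.3   86.1] w 69.5 F [-0.6 -0.7  1.4] J [ 0.95  0.17 -1.12  2.22  0.83  0.34  0.69]
tool z [ 0.572 -0.023 -0.82 ] x [0.044 0.999 0.003]
xyz [-100.2   43.5  -41.2] rot [-2.9  0.2 -0.3] | tcp target [589.9 -98.1 155.3] now [583.    2.6  96.7]
167 X [-119.3 -118.1 -113.3  -92.8  -72.3  -68.1  -67.4] Y [-12.3 -11.6  -9.3   1.8  11.2  13.2  13.6] z [11.7 12.5 13.6 15.8 18.3 20.1 21. ]
-130 [-2.  -1.9 11.5 11.5] 15.317048261430894
-115 [-11.4 -11.3  13.5  13.6] 16.17189763614579
-100 [-12.3 -11.9  12.6  12.7] 15.909903421931503
-85 [-11.2 -11.1  11.7  13.5] 15.665520701512403
y -40 None
y -20 None
y 0 [-119.3 -118.8 -114.7  -91.2  -73.7  -68.5  -67.5]
y 20 None
y 38 None
arm z 130 [-195.2 -149.3 -146.8]
arm z 170 [-180.6 -162.3 -158.5]
arm z 210 [-209.6 -197.1 -196.4]
arm z 250 [-236.1 -216.1 -214.5]
arm z 290 [-261.8 -241.7 -239.4]
arm z 330 [-297.5 -270.3 -266.9]
arm z 370 [-335.3 -279.6 -271.4]
arm z 410 [-360.4 -304.5 -292.9]
arm z 450 [-404.5 -369.9 -347.6]
arm z 490 [-441.6 -414.6 -409.6]
arm z 530 [-456.
[... 229 characters left out ...]
11.2 -11.2] 13.956439183850463
-70 [-12.7 -12.7 -10.5 -10.3] 14.227714120262537
-55 [-48.9 -46.1  46.9  49.7] 14.102976810580607
-40 [-49.  -46.1  47.9  50.2] 14.935541914113603
-25 [ 7.   9.1 49.1 50.2] 14.768293035535418
y -40 [-44.8 -44.4 -43.7 -40.4 -31.4 -30.1 -29.5]
y -20 [-45.  -44.4 -43.7 -39.8 -31.7 -29.9 -28.9]
y 0 [-119.8 -119.3 -118.7  -42.8  -32.4  -30.1  -28.9]
y 20 [-44.4 -44.2 -43.5 -37.1 -26.8 -24.6 -22.7]
y 38 [-44.8 -44.2 -43.7 -38.2 -26.9 -24.5 -23.4]
arm z 130 [-217.2 -201.6 -173.4]
board -1.080877397831362
orange 263 [-96.  -95.3 -94.3 -70.8 -69.  -68.3 -66. ] [-100.5  -99.   -97.1  -94.1  -89.2  -87.2  -86.8] [35.  35.1 35.8 40.7 50.1 52.2 53.7]
fintop 0 None None None
```

View pics/wrist8.png

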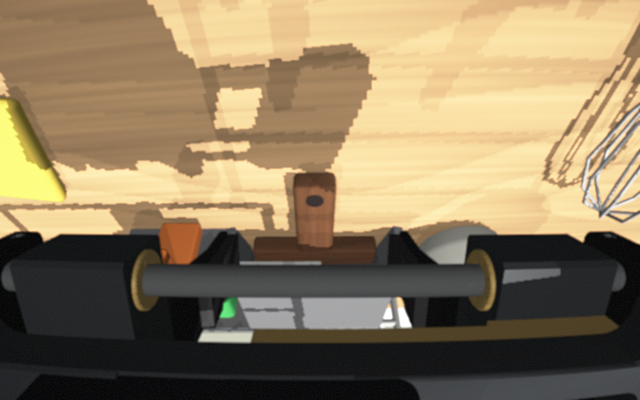

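Request:
apply_moves([
  {"grip": 0, "xyz": [0, 10, -41], "rotation": [-1, 0, 0]},
  {"grip": 0, "xyz": [-50, 43, -41], "rotation": [-2.9, 0.2, -0.3]},
  {"grip": 0, "xyz": [-100, 43.5, -41], "rotation": [-2.9, 0.2, -0.3]},
  {"grip": 0, "xyz": [-100, 43.5, -41], "rotation": [-2.9, 0.2, -0.3]},
  {"grip": 0, "xyz": [-100, 43.5, -41], "rotation": [-2.9, 0.2, -0.3]},
])

```text
time: 13.62
ee_pos: [0.5902, -0.1026, 0.1557]
eef_rot: [0.685, 0.652, 0.225, 0.236]
ft_force: [0.1, 0.1, -0.8]
width: 0.0867
```

```bash
python3 - <<'E'
from go import *
from bench import viewer
st()
q=ori(38);g=cad([-79,-102.8,75]);delta(g,q)
c=viewer.camera("wrist");np.savez(f"wrist9.npz",**c);cv2.imwrite(f"pics/wrist9.png",c["img"])
E
python3 chk.py wrist9 | head -3
```

```text
t 13.62 tcp [ 590.2 -102.6  155.7] grasp [ 583.5 -102.3  164.4] grasp caddy [-133.9 -107.3  146.4] w 86.7 F [ 0.1  0.1 -0.8] J [ 1.5   0.06 -1.36  2.16 -0.03  0.31  1.71]
tool z [ 0.616 -0.029 -0.787] x [0.049 0.999 0.001]
xyz [ 4.8 -0.8 90. ] rot [ 0.1  0.2 -0.3] | tcp target [ 645.3 -100.4   84.3] now [ 590.2 -102.6  155.7]
board -1.240300067452534
orange 2351 [-97.5 -96.4 -95.9 -94.8 -68.9 -62.5 -58.8] [-116.2 -113.8 -108.5 -102.1  -95.6  -90.2  -87.9] [ 35.   38.7  46.   81.7 100.9 101.3 101.9]
fintop 724 [-97.  -95.8 -94.8 -83.  -65.7 -61.7 -59.5] [-109.1 -108.7 -107.5 -101.8  -96.1  -94.9  -94.4] [ 97.   97.4  98.9 100.6 101.2 101.5 101.9]
```

View pics/wrist9.png

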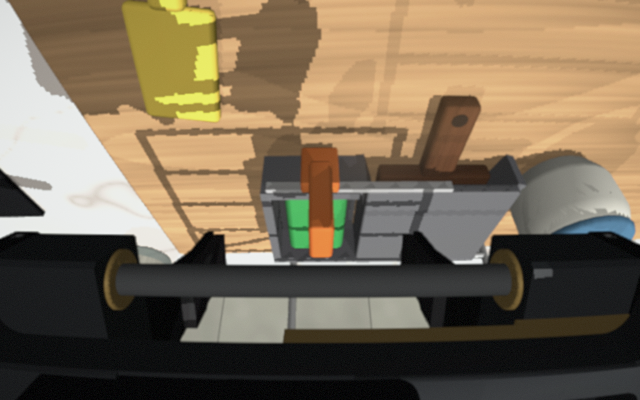

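Request:
apply_moves([
  {"grip": 0, "xyz": [5, -0.8, 45], "rotation": [0, 0, 0]},
  {"grip": 60, "xyz": [5, -0.8, 80], "rotation": [0, 0, 0]},
  {"grip": 255, "xyz": [5, -0.8, 90], "rotation": [0, 0, 0]},
  {"grip": 255, "xyz": [5, -0.8, 90], "rotation": [0, 0, 0]},
  {"grip": 255, "xyz": [5, -0.8, 90], "rotation": [0, 0, 0]},
], squeeze=20)

```text
time: 14.3
ee_pos: [0.6448, -0.0931, 0.0812]
eef_rot: [0.682, 0.655, 0.225, 0.233]
ft_force: [-0.9, 0.0, -0.1]
width: 0.0549
```

```bash
python3 - <<'E'
from go import *
st()
q=ori(38);g=cad([-79,-102,75]);delta(g,q)
E
```

```text
t 14.3 tcp [644.8 -93.1  81.2] grasp [638.1 -92.9  89.9] grasp caddy [-79.8 -95.5  71.9] w 54.9 F [-0.9  0.  -0.1] J [ 0.74  0.28 -0.69  2.11  0.72  0.19  0.99]
tool z [ 0.612 -0.023 -0.79 ] x [0.04  0.999 0.002]
xyz [-6.5  2.6 -2. ] rot [-0.2 -0.2  0.1] | tcp target [645.3 -99.6  84.3] now [644.8 -93.1  81.2]
```

Slightly off centre laterally; correct before the fingers close.

Request:
apply_moves([
  {"grip": 160, "xyz": [-6.5, 2.6, -2], "rotation": [0, 0, 0]},
  {"grip": 255, "xyz": [-6.5, 2.6, -2], "rotation": [0, 0, 0]},
  {"grip": 255, "xyz": [-6.5, 2.6, -2], "rotation": [0, 0, 0]},
  {"grip": 255, "xyz": [-6.5, 2.6, -2], "rotation": [0, 0, 0]},
  {"grip": 255, "xyz": [-6.5, 2.6, -2], "rotation": [0, 0, 0]},
])

```text
time: 14.92
ee_pos: [0.6453, -0.1001, 0.0846]
eef_rot: [0.682, 0.655, 0.225, 0.233]
ft_force: [-4.5, -0.1, 4.3]
width: 0.0158
```

```bash
python3 - <<'E'
from go import *
st()
q=ori(38);g=cad([-79,-37,75]);delta(g,q)
E
```

```text
t 14.93 tcp [ 645.3 -100.1   84.6] grasp [638.5 -99.8  93.3] grasp caddy [ -79.  -102.4   75.3] w 15.8 F [-4.5 -0.1  4.3] J [ 0.78  0.29 -0.73  2.11  0.69  0.2   1.03]
tool z [ 0.612 -0.023 -0.79 ] x [0.04  0.999 0.001]
xyz [65.4 -0.1  0.4] rot [-0.2 -0.1  0.1] | tcp target [648.1 -34.7  84.3] now [ 645.3 -100.1   84.6]
```

Request:
apply_moves([
  {"grip": 255, "xyz": [20, 0, 0], "rotation": [0, 0, 0]},
  {"grip": 255, "xyz": [40, 0, 0], "rotation": [0, 0, 0]},
  {"grip": 255, "xyz": [56, 0, 0], "rotation": [0, 0, 0]},
  {"grip": 255, "xyz": [64, 0, 0], "rotation": [0, 0, 0]},
  {"grip": 255, "xyz": [64, 0, 0], "rotation": [0, 0, 0]},
])

```text
time: 15.55
ee_pos: [0.6479, -0.0354, 0.0846]
eef_rot: [0.682, 0.656, 0.225, 0.233]
ft_force: [3.1, 1.7, -3.7]
width: 0.0156
```

```bash
python3 - <<'E'
from go import *
st()
E
```

```text
t 15.55 tcp [647.9 -35.4  84.6] grasp [641.2 -35.2  93.3] grasp caddy [-79.1 -37.8  75.3] w 15.6 F [ 3.1  1.7 -3.7] J [ 0.49  0.24 -0.57  2.13  0.85  0.22  0.73]
tool z [ 0.612 -0.023 -0.79 ] x [0.039 0.999 0.002]
```

Request:
apply_moves([
  {"grip": 255, "xyz": [3, 0, 0], "rotation": [0, 0, 0]},
  {"grip": 255, "xyz": [6, 0, 0], "rotation": [0, 0, 0]},
  {"grip": 255, "xyz": [6, 0, 0], "rotation": [0, 0, 0]},
])

```text
time: 15.92
ee_pos: [0.6478, -0.035, 0.0846]
eef_rot: [0.684, 0.653, 0.222, 0.235]
ft_force: [-1.2, -15.0, 2.2]
width: 0.0155
```

```bash
python3 - <<'E'
from go import *
st()
E
```

```text
t 15.93 tcp [647.8 -35.   84.6] grasp [641.1 -34.7  93.3] grasp caddy [-79.2 -37.3  75.3] w 15.5 F [ -1.2 -15.    2.2] J [ 0.47  0.24 -0.56  2.13  0.87  0.23  0.7 ]
tool z [ 0.611 -0.03  -0.791] x [ 0.047  0.999 -0.002]
```

Request:
apply_moves([
  {"grip": 255, "xyz": [0.3, 0, 0], "rotation": [0, 0, 0]},
  {"grip": 0, "xyz": [0.3, 0, 0], "rotation": [0, 0, 0]},
  {"grip": 0, "xyz": [0.3, 0, 0], "rotation": [0, 0, 0]},
  {"grip": 0, "xyz": [0.3, 0, 0], "rotation": [0, 0, 0]},
  {"grip": 0, "xyz": [0.3, 0, -40], "rotation": [0, 0, 0]},
])

```text
time: 16.55
ee_pos: [0.623, -0.0319, 0.1148]
eef_rot: [0.684, 0.655, 0.222, 0.233]
ft_force: [-0.9, -0.8, 1.6]
width: 0.0479
```

Request:
apply_moves([
  {"grip": 0, "xyz": [0, 0, -50], "rotation": [0, 0, 0]},
  {"grip": 0, "xyz": [0, 0, -95], "rotation": [0, 0, 0]},
  {"grip": 0, "xyz": [0, -30, -120], "rotation": [0, 0, 0]},
  {"grip": 0, "xyz": [0, -30, -120], "rotation": [0, 0, 0]},
])

```text
time: 17.05
ee_pos: [0.5253, -0.0276, 0.1924]
eef_rot: [0.684, 0.654, 0.223, 0.233]
ft_force: [-1.0, -0.2, -0.1]
width: 0.0846
```

```bash
python3 - <<'E'
from go import *
from bench import viewer
st()
for n in("wrist","top","scene"):
    c=viewer.camera(n);np.savez(f"{n}10.npz",**c);cv2.imwrite(f"pics/{n}10.png",c["img"])
E
python3 chk.py wrist10 | head -3;python3 chk.py scene10 | head -3; python3 blade.py wrist10|head -14;python3 blade.py top10|head -5
```

```text
t 17.05 tcp [525.3 -27.6 192.4] grasp [518.6 -27.3 201.1] grasp caddy [-201.9  -35.1  183.1] w 84.6 F [-1.  -0.2 -0.1] J [ 0.74 -0.3  -0.71  2.29 -0.38  0.44  1.8 ]
tool z [ 0.61  -0.028 -0.792] x [ 0.045  0.999 -0.001]
board -1.144820684538143
orange 1305 [-97.2 -96.6 -96.  -94.9 -69.3 -63.8 -60.8] [-50.7 -48.7 -43.2 -37.1 -30.5 -25.1 -22.1] [ 35.1  38.3  44.7  79.5 100.9 101.3 101.9]
fintop 376 [-96.3 -96.1 -95.1 -83.7 -67.4 -63.8 -62.7] [-44.  -43.7 -42.5 -37.1 -31.4 -30.4 -30.3] [ 97.   97.3  98.9 100.7 101.2 101.6 101.9]
board 0.7745024514196432
orange 372 [-94.6 -90.7 -85.5 -65.2 -58.7 -57.4 -56.2] [-49.  -43.4 -40.3 -31.2 -29.  -25.7 -22. ] [ 41.2  44.5  49.   83.1 102.7 103.9 105. ]
fintop 120 [-94.6 -92.7 -89.1 -73.  -59.  -57.8 -56.2] [-43.4 -42.9 -41.3 -34.8 -30.  -28.7 -28.3] [ 97.2  98.   99.2 102.  103.6 104.5 105. ]
1326 X [-120.  -118.7 -112.8  -57.   -38.3  -33.4  -28.7] Y [-19.9 -16.5 -11.8  -1.3  34.4  46.   50.2] z [10.  10.5 12.3 14.4 15.2 15.7 16.1]
-130 [-12.8 -12.5   8.2   8.4] 12.786214596970932
-115 [-13.1 -12.7   6.1   6.5] 14.65384794193729
-100 [-12.9 -12.7  -2.5  -2.5] 14.501801226902185
-85 [-13.  -12.9  -4.4  -4.3] 14.421980766618166
-70 [-13.1 -12.9  13.6  14.6] 14.577070637895357
-55 [-19.9 -18.8  46.7  49.2] 14.180713596849618
-40 [-19.8 -15.6  48.3  50.2] 14.666584915316289
y -40 None
y -20 [-44.4 -44.3 -44.  -42.3 -38.7 -37.8 -37.4]
y 0 [-120.  -119.1 -118.   -85.8  -43.6  -38.9  -37.5]
y 20 [-45.  -44.4 -43.6 -40.6 -33.9 -32.1 -32. ]
y 38 [-44.4 -44.2 -43.9 -40.6 -33.9 -32.8 -32.5]
arm z 130 [-200.5 -189.3 -186.4]
179 X [-119.2 -118.8 -114.5  -93.3  -72.4  -68.5  -67.6] Y [-13.1 -12.1 -10.1   0.7  11.1  13.2  13.5] z [10.7 12.6 13.6 16.  18.3 19.2 19.4]
-130 [-10.1 -10.   11.5  11.6] 16.27501582656506
-115 [-11.2 -10.9  13.4  13.5] 16.373668722265204
-100 [-12.9 -12.4  12.4  12.6] 15.479267757243253
-85 [-13.1 -11.1  13.3  13.5] 16.24246071154551
```

View pics/wrist10.png

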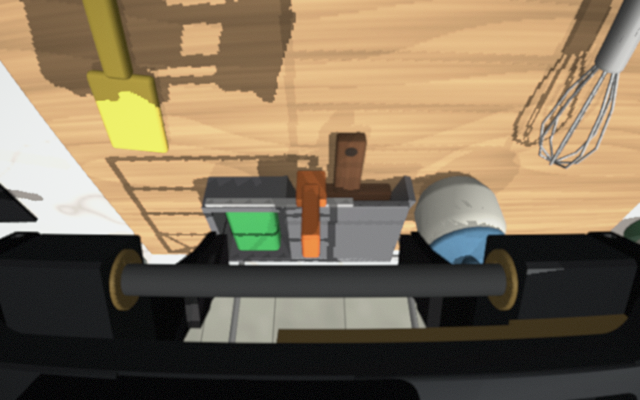

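View pics/top10.png

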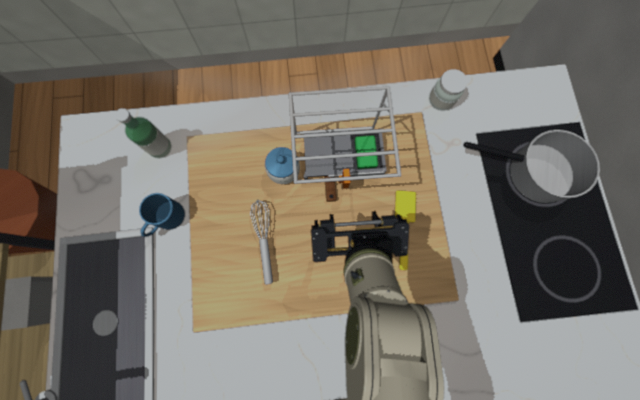

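```bash
python3 -c "
from go import *
st(); print(r.close_job())"
```

```text
t 17.2 tcp [525.9 -27.4 192.6] grasp [519.2 -27.1 201.3] grasp caddy [-201.3  -34.9  183.3] w 86.6 F [ 0.3  0.2 -0.6] J [ 0.74 -0.3  -0.71  2.29 -0.37  0.44  1.8 ]
tool z [ 0.61  -0.029 -0.792] x [ 0.044  0.999 -0.003]
the job is handed in; nothing more can be done
None
```

The paddle is in the caddy, blade against the back, with the latch shut behind it. I handed the job in at 17.2 s with the gripper open and touching nothing.

I did it in the order asked:
1. **Open:** I slid the latch until it met its end stop, at about 17 N.
2. **Insert:** I dragged the paddle to the mouth with a near-vertical grip. I then took it again with the gripper tilted 35° and pushed it in until it met the back stop, at about 36 N.
3. **Shut:** I slid the latch back until it met its shut stop, at about 15 N.

What the last checks showed, in the caddy's axes:
- **Paddle:** The shoulders lie at x ≈ -45 mm and the handle end at x ≈ -120 mm, both as they should be at home. The paddle is centred to about 1 mm.
- **Latch:** In the wrist view the fin is centred at y = -37 mm and the tab covers about -51 to -22 mm, which matches fully shut. The scene camera read about 2 mm off in y, about the calibration error.
- **Other things:** By eye in the top picture, the pot, scraper and whisk are where they were. I didn't measure them again.

Three things I noticed on the way:
- The latch started about 10 mm open, not shut.
- Joint 2 sat on its lower limit once (-0.50 rad) and joint 4 came within 0.01 rad of its upper limit. No reading I took passed either limit.
- The wrist and scene cameras disagreed with the top camera on where the paddle lay at the start, because much of the paddle was hidden from them. I used the top camera's fit; the handle corners in the wrist picture agreed with it within about 3 mm.

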